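Prop the dust bin's spring flap and fetch the weighing bottle

TASK

Stand the aluminium heating block upright inside the bin so that it holds the spring flap open by itself, then take out the weighing bottle (the widest of the three vessels inside, with a knob on its lid) and, while the flap is still propped, stand it in the middle of the balance pan. Then lift the block out again so that the flap shuts, and stand it upright back on the white tray it came from. Keep the weighing bottle upright throughout, and do not knock or shift the jars in the bin or the other things on the bench.

Things in the scene. Friction and masses are not known exactly. Their poses are not given: they have to be found in the camera images.
- bin: Bench bin of white and clear plastic, fixed, 235 mm deep, 368 mm wide, 250 mm high. Origin on the bench at mid-width, straight below the flap's hinge line; x points level into the bin (away from its mouth), z up. Outside, front wall at x = -125 mm, back wall at x = 110 mm. Walls 6 mm thick: inside 356 mm wide (y = -178 to 178 mm). A clear flat roof covers x = 0 to 110 mm, its underside 245 mm up.
- sill (a point): Middle of the top outer edge of the bin's front wall, 95 mm above the bench. From here the mouth, closed by the flap, slopes back and up to the hinge line, 125 mm farther in and 242 mm up; the side walls are cut to the same slope. Axes as the bin's.
- hinge (a point): Middle of the flap's hinge line (bin x = 0), 242 mm above the bench. The roof's front edge with an aluminium rail, 254 mm high, is just above it. Axes as the bin's.
- places (a point): Point on the bin's flat floor, 5 mm above the bench, at bin x = -5 mm and mid-width. In line with it across the bin (along y) are three places at about y = -105, 0 and 105 mm: one holds the weighing bottle, one a sample jar, and one is empty but for a flat paper card, on which things may be stood. The other sample jar stands just behind the front wall. Axes as the bin's.
- flap (a joint): Opening of the clear flap (rad): 0 shut, grows as it is pushed INTO the bin, 0.66 hanging straight down, 1.15 most. It hangs from the hinge line: 350 by 187 mm, 4 mm thick (8 mm at its lower edge, which swings clear over the vessels, 55 mm above the bench). A spring shuts it with 0.10 to 0.17 N m. The block standing in the bin with its far face 38 mm past the hinge line holds it at about 0.94.
- block_center (a point): Centre of the heating block, a plain aluminium dry-bath block with round wells drilled in one large face, standing on end: 76 mm (own x) by 50 mm (own y) by 95 mm high (own z), about 0.7 kg. It starts upright on the tray, 47.5 mm above the tray's floor. The wells do not hinder a grip across the 50 mm.
- weighing_bottle_center (a point): Centre (half-way up) of the low amber-glass weighing bottle, 46 mm in diameter, 42 mm high in all: straight wall to 26 mm, the lid to 34 mm, then a narrow knob. Lid and bottle are one piece. About 60 g. Stands on the bin's floor, its centre 21 mm above what it stands on.
- jar_a_center (a point): Centre of a small amber sample jar with a flat black cap, 36 mm in diameter, 38 mm high, standing in the bin in one of the places. To be left there.
- jar_b_center (a point): Centre of the other small sample jar, the same as the first, just behind the bin's front wall. To be left there.
- pan (a point): Centre of the top of the balance's round steel pan, 112 mm in diameter, 64 mm above the bench. The white balance is fixed, 205 mm (along this point's x) by 150 mm, the pan 35 mm off its middle; the display end lies to -x and is 57 mm high. Tray and balance stand on either side of the bin; which is on which side varies.
- tray: Shallow white tray fixed to the bench, 220 mm (its x) by 170 mm (its y), walls 4 mm thick and 18 mm high; origin on the bench below its centre; its floor is 4 mm above the bench. The block and a reagent bottle stand on it.
- reagent: Reagent bottle, 48 mm in diameter, 105 mm high, standing on the tray; origin at the centre of its underside. To be left alone.
- flask_left: Stoppered amber volumetric flask, 60 mm in diameter at the bulb, 146 mm high, left of the bin; origin at the centre of its underside. To be left alone.
- flask_right: The same flask to the right of the bin. To be left alone.
- beaker: Glass beaker, 60 mm in diameter, 68 mm high, in front of the bin; origin at the centre of its underside. To be left alone.
- stopper: Rubber stopper, 34 mm in diameter at the top, 30 mm high, standing in front of the bin; origin at the centre of its underside. To be left alone.
There are look-alikes about, which are no part of the job. Leave any purple look-alike of the part that bears block_center alone.

How it is judged:
On the way, in this order (a step that is already met when the one before it is completed fails the run):
1. the block stands upright in the bin and holds the flap open (0.6 rad or more) while the robot touches nothing (value of joint flap above 0.6 rad and x of block_center in the frame of bin above -0.1 m and z of block_center in the frame of bin below 0.07 m and angle between block_center's own z axis and vertical below 0.2 rad and contact force between each of the fingers, the arm and anything else below 0.3 N), for 0.3 s.
2. the weighing bottle stands released within 30 mm of the middle of the balance pan while the block still holds the flap open (0.6 rad or more) (value of joint flap above 0.6 rad and horizontal distance between weighing_bottle_center and pan below 0.03 m and z of weighing_bottle_center in the frame of pan below 0.026 m and angle between weighing_bottle_center's own z axis and vertical below 0.15 rad and contact force between the fingers and anything else below 0.3 N), for 0.3 s.
At the end, for the whole second after the job is handed in: The flap is shut (under 0.06 rad); the weighing bottle stands upright (within 0.15 rad) on the balance pan, its centre within 30 mm of the pan's middle; the block stands upright on the floor of the tray (within 0.15 rad, its centre inside the tray's walls) (value of joint flap below 0.06 rad and horizontal distance between weighing_bottle_center and pan below 0.03 m and z of weighing_bottle_center in the frame of pan between 0.016 and 0.026 m and angle between each of weighing_bottle_center, block_center's own z axis and vertical below 0.15 rad and x of block_center in the frame of tray between -0.105 and 0.105 m and y of block_center in the frame of tray between -0.08 and 0.08 m and height (world z) of block_center between 0.045 and 0.058 m); the robot touches nothing.
It fails at once if the weighing bottle is tipped more than 0.6 rad (angle between weighing_bottle_center's own z axis and vertical above 0.6 rad).
It fails at once if a jar in the bin is shifted more than 25 mm or tipped (distance of any of jar_a_center, jar_b_center from where it was at the start of the episode above 0.025 m or angle between any of jar_a_center, jar_b_center's own z axis and vertical above 0.5 rad).
It fails at once if the reagent bottle, a flask, the beaker or the stopper is shifted more than 25 mm (distance of any of reagent, flask_left, flask_right, beaker, stopper from where it was at the start of the episode above 0.025 m).
It also fails if it takes over 72 s, if anything falls off the work surface, if the arm or the gripper's body presses on something with over 40 N, if the wrist force passes 120 N, or if a joint passes its speed limit or range.

ROBOT

A 6-joint arm with a two-finger parallel gripper is mounted at the origin on the work surface. World frame = base frame: x ahead of the robot, y to its left, z up, the work surface at z = 0. Lengths are in m, angles in rad, forces in N, time in s.
With the tool pointing down it reaches from about 0.25 to 0.8 m from the base axis. Payload 8.5 kg.
Tool frame: the origin (TCP) lies on the centre line of the jaws, within the pads' length; the fingertips stand 22 mm ahead of it and the grasp point (between the pads) lies 3 mm ahead of it (env.tips_ahead is the z of the fingertips in the tool frame, in m); z points along the fingers, y is the line along which they close (so a half turn about z gives the same grasp; the last joint's range is limited). The gripper opens to 85 mm and grips with 20 to 120 N. Pads are 22 mm wide; open, the fingers measure 114 mm over their backs; the gripper's body (76 mm by 85 mm) begins 54 mm behind the grasp point. The pads swing forward as they close: fully open they stand 13 mm farther back than shut.
Start: joints at [1.219, 0.238, -0.013, 1.319, 0, 1.571], TCP at [0.181, 0.493, 0.253] pointing down, gripper open.
Joint ranges: [-2.66, 2.66], [-1.03, 1.9], [-1.14, 1.46], [-1.82, 2.27], [-1.45, 1.34], [-3.14, 3.14]. Speed limits (rad/s): [2.22, 2.22, 2.79, 3.14, 3.14, 3.14].

INTERFACE

Orientations are given as a unit quaternion [x, y, z, w].
In Python, from rig import status, optics, env gives the robot as it stands.
- The arm moves only by the tool move_arm, never from a script. Its arguments are lists of equal length, an entry for each row: "slide": the shift along the tool's x, y, z in units of 20 cm (1.0 is 20 cm), a list of three; "twist": the turn, a rotation vector about the tool's x, y, z in units of 1.5 rad (1.0 is 1.5 rad), a list of three; "hand": the opening, from -1 (shut) to 1 (fully open). A call has 1 to 5 rows; each row shifts and turns the commanded pose from where the row before left it, along the tool's axes as they then stand; what a row does not reach is not made up. A row lasts 1/10 s, in which the tool goes at most 50 mm and 8.59 degrees, less where a joint would pass 70% of its speed; a pose out of reach is approached as far as the arm can. A call with a number of a shift or a turn outside -1 to 1 is refused whole. A call with a gripper value outside its range is refused whole. The fingers move at their own pace and stop on an object; "grip_force" is the grip in N (left out, the last holds). Time passes only in rows, so rows that do not move let the fingers close. It gives the time, the measured TCP pose, the force, the opening and the grip force at its end, in the units of the state.
- status.read_state(): the state, without advancing time (a new reading comes with each control period).
- optics.grab_frame(name): name is "scene" or "top"; returns the picture (480x640x3 uint8, blue, green, red); there is no depth.
- optics.calibration(name): a dict with "mtx" (3x3 intrinsics, pixels), "distortion" ([k1, k2, p1, p2, k3] as OpenCV has them; the pictures are not rectified), "position" and "attitude" of the camera in the world. Camera axes: x right, y up, looking along -z (the intrinsics and any distortion apply to the point x, -y, -z); pixel columns grow to the right and rows downward; lengths in m; the calibration is good to about 2 mm. A picture is of the moment at which its call begins. calibration takes no time and is no camera call.
- env.close_job(): hands the job in; it is judged then, once.
Trained networks look in the newest picture that a camera, given by its name, has taken for a name from the list of things; names that differ only in an ending like _2 or _b are one class to them, and where a whole thing is asked for, a point or a joint stands for the part that bears it (a point fixed in the world has none). Each returns a list of dicts, best first, with "p" (0 to 1); they miss things now and then, are a little off and sometimes report something else, mostly with a low value. They report only what shows in the picture. A call takes as long as a camera call. They do not tell look-alikes from the thing itself.
- optics.search_frame(camera, target): "extent" ([left, top, width, height] in pixels, round what is visible of it).
- optics.silhouettes(camera, target): "pixels" (480x640 bool, what is visible of it) and "extent" ([left, top, width, height] in pixels, round what is visible of it).
- optics.place_of(camera, target): "position" ([column, row] in pixels: a listed point, or the origin of a listed thing).
The state is a dict: "t": time; "joints": joint angles; "qd": joint speeds; "tau": joint torques, N m; "tcp_pos": TCP position; "orientation": TCP orientation; "contact_force": force on the tool from outside, world axes, zero at the start; "moment": the same for the moment, N m; "opening": opening from 0.0 (shut) to 1.0 (fully open); "grasp_force": force on a finger pad.
Only numpy, scipy, OpenCV 4.12 (cv2) and the standard library are available. Lean on these libraries where they do the work, as an engineer would, in place of code of your own. Each camera call takes 0.05 s, during which the arm holds its last target. There are 200 camera calls.

## Working session

There is one attempt and no reset: what is moved stays moved. The work goes in short steps, Python scripts to look and compute and a tool call to move; the robot and the scene stay as the last step left them, time stands still between calls to the robot, and variables do not carry over. Pictures are saved under pics/ and viewed, at most 13 in all, crops included, and the job is handed in when it is done.

Besides the shell and the picture viewer there is one more tool, called as name(argument=value, ...) on one line, values as JSON. move_arm: Moves the arm, as the interface text tells. Its arguments: {"type":"object","properties":{"slide":{"type":"array"},"twist":{"type":"array"},"hand":{"type":"array"},"grip_force":{"type":"number"}},"required":["slide","twist","hand"]}

```bash
ls; mkdir -p pics
cat > h.py <<'E'
import numpy as np, cv2
from scipy.spatial.transform import Rotation as R
from rig import status, optics, env
def cal(n):
    c=optics.calibration(n); return np.array(c["mtx"],float),np.array(c["distortion"],float),np.array(c["position"],float),c["attitude"]
def rot(a):
    a=np.array(a,float); return a if a.shape==(3,3) else R.from_quat(a).as_matrix()
def ray(n,px):
    K,D,p,a=cal(n); u=cv2.undistortPoints(np.array([[px]],float),K,D)[0,0]
    return p, rot(a)@np.array([u[0],-u[1],-1])
def at_z(n,px,z):
    p,d=ray(n,px); return p+d*(z-p[2])/d[2]
def proj(n,X):
    K,D,p,a=cal(n); q=(np.atleast_2d(X)-p)@rot(a); q=q*[1,-1,-1]
    return cv2.projectPoints(q,np.zeros(3),np.zeros(3),K,D)[0][:,0]
def tri(p1,p2):
    (a,u),(b,v)=ray("scene",p1),ray("top",p2)
    s=np.linalg.lstsq(np.c_[u,-v],b-a,rcond=None)[0]
    P,Q=a+u*s[0],b+v*s[1]; return (P+Q)/2,np.linalg.norm(P-Q)
E
python3 - <<'E'
from h import *
np.set_printoptions(precision=3,suppress=True)
for n in("scene","top"):
    im=optics.grab_frame(n); cv2.imwrite(f"pics/{n}0.png",im); print(n,cal(n)[2],optics.calibration(n)["attitude"],cal(n)[0][0,0])
pts=["sill","hinge","places","block_center","weighing_bottle_center","jar_a_center","pan","tray","reagent","flask_left","beaker","stopper","bin"]
for t in pts:
    for n in("scene","top"):
        r=optics.place_of(n,t)
        print(t,n,[(np.round(x["position"]).tolist(),round(x["p"],2)) for x in r[:4]])
E
```

```text
pics
scene [ 0.691 -0.352  1.382] [0.158 0.041 0.243 0.956] 496.0741081704466
top [ 0.394 -0.015  1.326] [ 0.045 -0.023 -0.698  0.714] 588.4934541773397
sill scene [([323.0, 249.0], 0.97), ([245.0, 364.0], 0.71)]
sill top [([336.0, 242.0], 0.73)]
hinge scene [([365.0, 263.0], 0.92)]
hinge top []
places scene []
places top []
block_center scene [([230.0, 355.0], 0.77), ([189.0, 313.0], 0.71)]
block_center top [([482.0, 355.0], 0.65), ([502.0, 287.0], 0.62)]
weighing_bottle_center scene []
weighing_bottle_center top []
jar_a_center scene []
jar_a_center top []
pan scene [([366.0, 142.0], 0.75)]
pan top [([159.0, 258.0], 0.72)]
tray scene [([246.0, 365.0], 0.91)]
tray top [([496.0, 267.0], 0.61)]
reagent scene [([272.0, 376.0], 0.74)]
reagent top [([492.0, 232.0], 0.9)]
flask_left scene [([439.0, 203.0], 0.66)]
flask_left top [([198.0, 150.0], 0.58)]
beaker scene [([248.0, 304.0], 0.95)]
beaker top [([427.0, 296.0], 0.75), ([338.0, 240.0], 0.19)]
stopper scene [([327.0, 189.0], 0.56)]
stopper top [([243.0, 282.0], 0.63)]
bin scene []
bin top []
```

View pics/scene0.png

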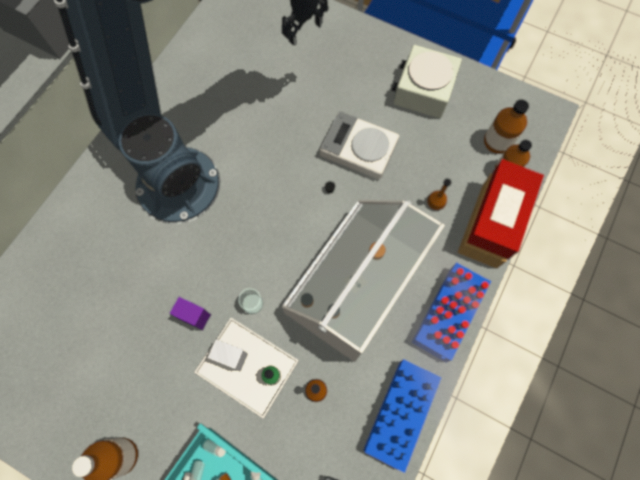

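View pics/top0.png

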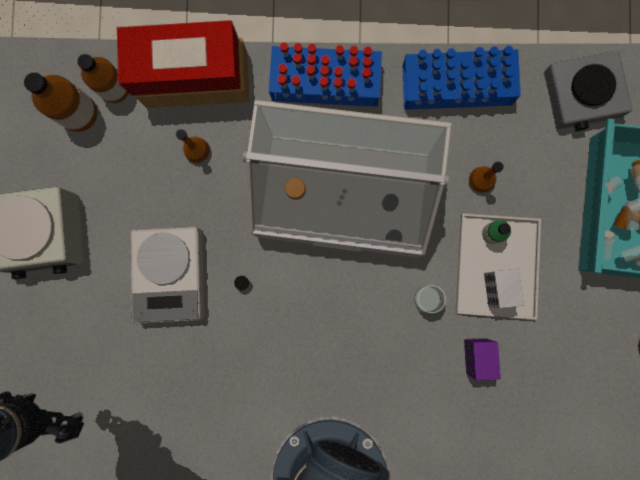

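The scene image shows the aluminium block on the tray at (228,354) and the purple look-alike at (190,313). In the top image the block is at (505,289) and the purple one at (483,358). Also in the top image are the weighing bottle (295,188), jar a (390,202), jar b (393,235), the empty middle place (342,197), and the balance pan (163,258). I'll check the choice in one close crop.

Run:
```python
from h import *
im=cv2.imread("pics/top0.png")[95:325,245:550]
cv2.imwrite("pics/crop1.png",cv2.resize(im,None,fx=2.6,fy=2.6,interpolation=cv2.INTER_CUBIC))
np.set_printoptions(precision=3,suppress=True)
print("sill",tri((323,249),(336,242)))
print("pan",tri((366,142),(159,258)), "z fixed scene",at_z("scene",(366,142),.064),at_z("top",(163,258),.064))
print("hinge",at_z("scene",(365,263),.242))
print("tray",at_z("scene",(246,365),0),at_z("top",(499,267),0))
for t in["flap","block_center","weighing_bottle_center","jar_a_center","reagent","tray","pan"]:
    for n in("scene","top"):
        for x in optics.silhouettes(n,t)[:3]:
            m=x["pixels"].astype(np.uint8)
            c=np.argwhere(m).mean(0)[::-1]
            print(t,n,round(x["p"],2),x["extent"],c,cv2.minAreaRect(np.argwhere(m)[:,::-1].astype(np.float32)))
print(status.read_state())
```

```text
sill (array([ 0.504, -0.002,  0.11 ]), np.float64(0.004231055774698376))
pan (array([0.459, 0.37 , 0.072]), np.float64(0.014336230285467435)) z fixed scene [0.453 0.369 0.064] [0.464 0.369 0.064]
hinge [ 0.63  -0.02   0.242]
tray [ 0.464 -0.358  0.   ] [ 0.465 -0.366  0.   ]
flap scene 0.76 [284.0, 205.4, 114.8, 115.4] [341.548 259.703] ((343.40582275390625, 255.59152221679688), (38.52395248413086, 147.50350952148438), 34.508522033691406)
flap top 0.9 [250.4, 161.8, 186.0, 88.8] [341.176 204.695] ((340.2991638183594, 204.87332153320312), (188.40838623046875, 70.88817596435547), 7.174324035644531)
block_center scene 0.7 [209.6, 338.4, 40.1, 32.2] [228.    354.734] ((228.08706665039062, 354.66827392578125), (35.11915969848633, 20.470006942749023), 22.833654403686523)
block_center scene 0.67 [165.5, 298.2, 45.1, 30.6] [190.376 313.314] ((190.40000915527344, 313.20001220703125), (37.565940856933594, 21.466251373291016), 26.56505012512207)
block_center scene 0.18 [283.6, 200.8, 161.9, 159.7] [361.573 272.906] ((361.9615173339844, 268.80767822265625), (91.8028793334961, 166.13270568847656)
[... 1431 characters left out ...]
.6839599609375, 367.18316650390625), (83.35548400878906, 68.45850372314453), 32.347442626953125)
pan top 0.66 [130.1, 228.9, 74.0, 94.3] [166.691 274.907] ((166.28775024414062, 274.617919921875), (93.86784362792969, 74.27764892578125), 87.51044464111328)
{'t': 2.1, 'joints': array([ 1.219,  0.238, -0.013,  1.319, -0.   ,  1.571]), 'qd': array([ 0.001, -0.   ,  0.001, -0.   , -0.   , -0.001]), 'tau': array([ -0.   , -53.858,  34.669,   0.003,  -0.   ,   0.   ]), 'tcp_pos': array([0.181, 0.493, 0.253]), 'orientation': array([ 0.175,  0.985, -0.   ,  0.   ]), 'contact_force': array([0.383, 0.027, 0.317]), 'moment': array([0.066, 0.005, 0.043]), 'grasp_force': 0.0, 'opening': 0.9971963315436211}
```

View pics/crop1.png

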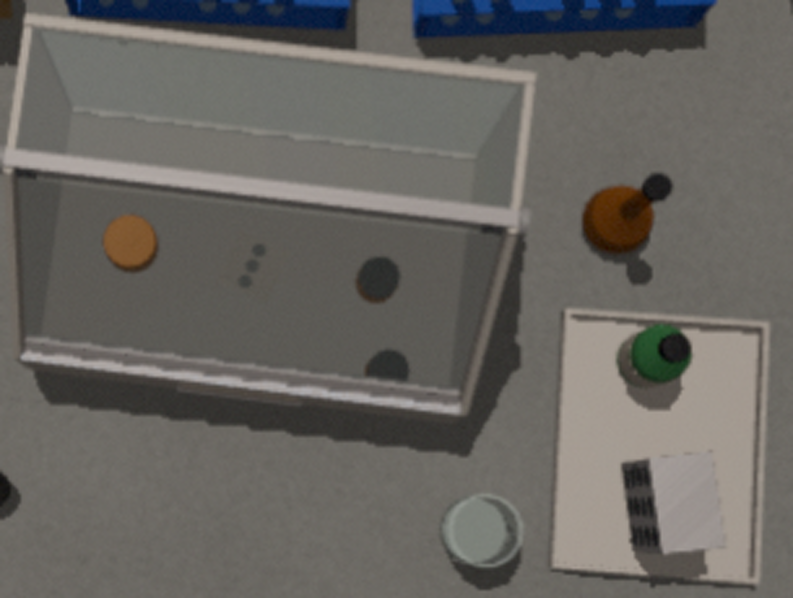

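The crop confirms the choice: the grey block stands on the tray with its wells facing +y and its 50 mm width roughly along world y. The purple one stands off the tray. In the bin, the amber disk at the +y place is the weighing bottle, the dotted card is in the middle, and the two black-capped jars are on the −y side. Next I'll fit the poses.

```bash
cat > fit.py <<'E'
from h import *
from scipy.optimize import least_squares, minimize
np.set_printoptions(precision=4,suppress=True)
def W(p,L): c,s=np.cos(p[2]),np.sin(p[2]); L=np.atleast_2d(np.array(L,float)); return np.c_[p[0]+c*L[:,0]-s*L[:,1],p[1]+s*L[:,0]+c*L[:,1],L[:,2]]
def boxfit(obs,p0,z0,size):
    sx,sy,sz=np.array(size)/2
    L=np.array([[a*sx,b*sy,z0+sz+c*sz] for a in(-1,1) for b in(-1,1) for c in(-1,1)])
    def cost(p):
        e=0
        for n,m in obs:
            h=cv2.convexHull(proj(n,W(p,L)).astype(np.float32)); M=np.zeros((480,640),np.uint8)
            big=cv2.fillConvexPoly(M.copy(),np.round(h*16).astype(np.int32),1,shift=4)
            e+=1-(m&big.astype(bool)).sum()/max(1,(m|big.astype(bool)).sum())
        return e
    r=min((minimize(cost,np.array(p0)+[0,0,d],method="Nelder-Mead",options=dict(initial_simplex=np.array(p0)+[0,0,d]+np.array([[0,0,0],[.01,0,0],[0,.01,0],[0,0,.15]]))) for d in(-.15,0,.15)),key=lambda r:r.fun)
    return r.x,r.fun
E
python3 - <<'E'
from fit import *
o=np.array([245,95])
top=np.array([[22,360],[465,412],[27,15],[535,75]])/2.6+o
sc=np.array([[359,203],[284,306],[443,225],[360,354]],float)
L=[[-.125,.184,.095],[-.125,-.184,.095],[.110,.184,.250],[.110,-.184,.250]]
for v in("top","scene","both"):
    f=lambda p:np.r_[(proj("top",W(p,L))-top).ravel()*(v!="scene"),(proj("scene",W(p,L))-sc).ravel()*(v!="top")]
    r=least_squares(f,[.63,-.02,0.]); print("bin",v,r.x,r.fun.round(1))
    if v=="top": b=r.x
print("places",W(b,[[-.005,y,.005] for y in(.105,0,-.105)]))
t=np.array([131,242])/2.6+o
print("bottle lid top z39",at_z("top",t,.035),at_z("scene",(378,250),.035),"tri",tri((378,250),t))
def pick(n,t,near): 
    return [x["pixels"] for x in optics.silhouettes(n,t) if np.hypot(*(np.argwhere(x["pixels"]).mean(0)[::-1]-near))<8][0]
obs=[("top",pick("top","block_center",(504,288))),("scene",pick("scene","block_center",(228,354)))]
for q in(obs,obs[:1],obs[1:]): print("block",boxfit(q,[.43,-.37,0.],.004,(.076,.050,.095)))
print("pan",at_z("top",(163,258),.064),at_z("scene",(371,144),.064))
print("reagent",at_z("top",(504,230),.1),"beaker",at_z("top",(430,299),.034))
E
```

```text
bin top [ 0.6252 -0.0196 -0.0998] [-2.3 -0.3  1.6  0.9 -0.   0.3  0.6 -0.9 -0.  -0.  -0.   0.  -0.   0.
  0.  -0. ]
bin scene [ 0.628  -0.019  -0.1081] [-0.  -0.   0.   0.   0.  -0.   0.  -0.  -0.3 -2.8 -2.7  1.1  1.4  1.2
  1.2 -0.1]
bin both [ 0.6263 -0.0193 -0.1029] [-2.5 -1.1  1.3  0.6  0.1 -0.5  0.6 -1.2 -1.3 -3.  -3.2  1.4  0.5  0.6
  0.9 -0.3]
places [[ 0.6306  0.0854  0.005 ]
 [ 0.6202 -0.0191  0.005 ]
 [ 0.6097 -0.1236  0.005 ]]
bottle lid top z39 [0.6281 0.0901 0.035 ] [0.6338 0.0919 0.035 ] tri (array([0.6315, 0.0926, 0.0271]), np.float64(0.005304971855422769))
block (array([ 0.4183, -0.3591,  0.134 ]), np.float64(0.16472118390276957))
block (array([ 0.418 , -0.3599,  0.1407]), np.float64(0.06776034236804562))
block (array([ 0.4199, -0.358 ,  0.1098]), np.float64(0.08857509627727855))
pan [0.4643 0.3694 0.064 ] [0.4688 0.3697 0.064 ]
reagent [ 0.5361 -0.3501  0.1   ] beaker [ 0.39   -0.2093  0.034 ]
```

```bash
cat > plan.py <<'E'
from fit import *
import json,math
def Rt(psi,th,s=1):
    z=np.array([math.sin(th)*math.cos(psi),math.sin(th)*math.sin(psi),-math.cos(th)]); y=s*np.array([-math.sin(psi),math.cos(psi),0]); return np.c_[np.cross(y,z),y,z]
BIN=[.626,-.0193,-.102]
def plan(wps,step=.044,cur=None):
    """wps: (grasp point xyz, psi, theta, hand[, step]); prints calls of <=5 rows"""
    s=status.read_state(); p=np.array(s["tcp_pos"]); r=R.from_quat(s["orientation"])
    if cur: p,r=cur
    rows=[]
    for w in wps:
        st=w[4] if len(w)>4 else step
        T=R.from_matrix(Rt(w[1],w[2])); P=np.array(w[0])-.003*T.as_matrix()[:,2]
        d=(r.inv()*T).as_rotvec(); n=max(1,math.ceil(np.linalg.norm(P-p)/st-.01),math.ceil(np.linalg.norm(d)/.14-.01))
        p0,r0=p.copy(),r
        for i in range(1,n+1):
            pi=p0+(P-p0)*i/n; ri=r0*R.from_rotvec(d*i/n)
            a=np.round(r.inv().apply(pi-p)/.2,3)+0.; b=np.round((r.inv()*ri).as_rotvec()/1.5,3)+0.
            rows.append((a.tolist(),b.tolist(),w[3])); p=p+r.apply(a*.2); r=r*R.from_rotvec(b*1.5)
    for k in range(0,len(rows),5):
        q=rows[k:k+5]; print(json.dumps({"slide":[x[0] for x in q],"twist":[x[1] for x in q],"hand":[x[2] for x in q]}))
    return p,r
def show():
    s=status.read_state(); m=R.from_quat(s["orientation"]).as_matrix(); z=m[:,2]
    print("t",round(s["t"],2),"grasp",s["tcp_pos"]+.003*z,"th",math.acos(-z[2]),"psi",math.atan2(-m[0,1],m[1,1]),"j",s["joints"],"F",s["contact_force"],"op",s["opening"],"g",s["grasp_force"])
E
python3 - <<'E'
from plan import *
show()
plan([((.34,.10,.25),.0,.2,1,.04),((.40,-.28,.24),.135,.48,1,.04),((.418-.0,-.359,.17),.135,.48,1)])
E
```

```text
t 2.2 grasp [0.1809 0.4928 0.2503] th 0.00012410587743324797 psi -0.351803628395985 j [ 1.219   0.2382 -0.0135  1.3192 -0.      1.5708] F [ 0.7406  0.164  -0.5094] op 1.0051822954785241 g 0.0
{"slide": [[-0.129, -0.143, 0.0], [-0.125, -0.147, 0.002], [-0.12, -0.15, 0.004], [-0.114, -0.155, 0.005], [-0.11, -0.158, 0.007]], "twist": [[-0.002, -0.012, -0.021], [-0.002, -0.012, -0.021], [-0.002, -0.012, -0.022], [-0.003, -0.012, -0.021], [-0.002, -0.012, -0.021]], "hand": [1, 1, 1, 1, 1]}
{"slide": [[-0.105, -0.161, 0.008], [-0.099, -0.165, 0.01], [-0.093, -0.168, 0.011], [-0.088, -0.171, 0.011], [-0.083, -0.173, 0.013]], "twist": [[-0.002, -0.012, -0.021], [-0.002, -0.012, -0.022], [-0.002, -0.012, -0.021], [-0.002, -0.012, -0.021], [-0.002, -0.012, -0.021]], "hand": [1, 1, 1, 1, 1]}
{"slide": [[-0.076, -0.176, 0.014], [-0.028, -0.19, 0.011], [-0.025, -0.191, 0.011], [-0.023, -0.191, 0.01], [-0.02, -0.191, 0.01]], "twist": [[-0.003, -0.012, -0.022], [-0.003, -0.019, -0.008], [-0.003, -0.018, -0.009], [-0.003, -0.019, -0.008], [-0.003, -0.019, -0.009]], "hand": [1, 1, 1, 1, 1]}
{"slide": [[-0.017, -0.191, 0.01], [-0.014, -0.192, 0.01], [-0.012, -0.192, 0.009], [-0.009, -0.192, 0.008], [-0.006, -0.192, 0.008]], "twist": [[-0.003, -0.018, -0.008], [-0.003, -0.019, -0.009], [-0.003, -0.018, -0.008], [-0.003, -0.019, -0.009], [-0.003, -0.019, -0.008]], "hand": [1, 1, 1, 1, 1]}
{"slide": [[-0.004, -0.193, 0.007], [0.043, -0.134, 0.109], [0.043, -0.135, 0.109], [0.044, -0.134, 0.109]], "twist": [[-0.003, -0.018, -0.009], [0.0, 0.0, 0.0], [0.0, 0.0, 0.0], [0.0, 0.0, 0.0]], "hand": [1, 1, 1, 1]}
```

move_arm(slide=[[-0.129,-0.143,0.0],[-0.125,-0.147,0.002],[-0.12,-0.15,0.004],[-0.114,-0.155,0.005],[-0.11,-0.158,0.007]], twist=[[-0.002,-0.012,-0.021],[-0.002,-0.012,-0.021],[-0.002,-0.012,-0.022],[-0.003,-0.012,-0.021],[-0.002,-0.012,-0.021]], hand=[1,1,1,1,1])

```text
t: 2.7
tcp_pos: [0.2532, 0.3129, 0.2532]
orientation: [0.095, 0.994, 0.0, 0.046]
contact_force: [-0.1, 0.1, 0.9]
opening: 0.999
grasp_force: 0.0
```

```bash
python3 -c "
from plan import *
show()"
```

```text
t 2.7 grasp [0.2535 0.3128 0.2502] th 0.09228520239461678 psi -0.1905125205860151 j [ 0.9466 -0.0074 -0.3045  1.2266 -0.0794  1.1356] F [-0.0848  0.0995  0.8785] op 0.9992896922754284 g 0.0
```

Joint 6 is moving the favourable way, so I'll continue.

move_arm(slide=[[-0.105,-0.161,0.008],[-0.099,-0.165,0.01],[-0.093,-0.168,0.011],[-0.088,-0.171,0.011],[-0.083,-0.173,0.013]], twist=[[-0.002,-0.012,-0.021],[-0.002,-0.012,-0.022],[-0.002,-0.012,-0.021],[-0.002,-0.012,-0.021],[-0.002,-0.012,-0.021]], hand=[1,1,1,1,1])

```text
t: 3.2
tcp_pos: [0.3252, 0.1344, 0.2533]
orientation: [0.015, 0.996, -0.0, 0.092]
contact_force: [0.6, 0.6, 0.0]
opening: 1.0
grasp_force: 0.0
```

move_arm(slide=[[-0.076,-0.176,0.014],[-0.028,-0.19,0.011],[-0.025,-0.191,0.011],[-0.023,-0.191,0.01],[-0.02,-0.191,0.01]], twist=[[-0.003,-0.012,-0.022],[-0.003,-0.019,-0.008],[-0.003,-0.018,-0.009],[-0.003,-0.019,-0.008],[-0.003,-0.019,-0.009]], hand=[1,1,1,1,1])

```text
t: 3.7
tcp_pos: [0.363, -0.0536, 0.2494]
orientation: [-0.027, 0.987, 0.006, 0.157]
contact_force: [1.1, 1.0, 0.1]
opening: 1.001
grasp_force: 0.0
```

move_arm(slide=[[-0.017,-0.191,0.01],[-0.014,-0.192,0.01],[-0.012,-0.192,0.009],[-0.009,-0.192,0.008],[-0.006,-0.192,0.008]], twist=[[-0.003,-0.018,-0.008],[-0.003,-0.019,-0.009],[-0.003,-0.018,-0.008],[-0.003,-0.019,-0.009],[-0.003,-0.019,-0.008]], hand=[1,1,1,1,1])

```text
t: 4.2
tcp_pos: [0.3924, -0.244, 0.244]
orientation: [-0.059, 0.973, 0.014, 0.225]
contact_force: [0.7, 1.2, 0.5]
opening: 0.996
grasp_force: 0.0
```

move_arm(slide=[[-0.004,-0.193,0.007],[0.043,-0.134,0.109],[0.043,-0.135,0.109],[0.044,-0.134,0.109]], twist=[[-0.003,-0.018,-0.009],[0,0,0],[0,0,0],[0,0,0]], hand=[1,1,1,1])

```text
t: 4.6
tcp_pos: [0.4165, -0.3606, 0.1718]
orientation: [-0.065, 0.969, 0.016, 0.237]
contact_force: [1.1, -0.7, 0.2]
opening: 1.001
grasp_force: 0.0
```

```bash
python3 -c "
from plan import *
show()
plan([((.418,-.359,.120),.135,.48,1,.03),((.418,-.359,.077),.135,.48,1,.025)])"
```

```text
t 4.6 grasp [ 0.4179 -0.3604  0.1692] th 0.47972861381610865 psi 0.1344607139488806 j [-0.923   0.1705 -0.4213  0.7288  0.4137 -1.0047] F [ 1.0878 -0.7249  0.161 ] op 1.0007458753333784 g 0.0
{"slide": [[0.056, 0.004, 0.109], [0.056, 0.003, 0.11], [0.05, 0.0, 0.095], [0.049, 0.0, 0.096]], "twist": [[0.0, 0.0, 0.0], [0.0, 0.0, 0.0], [0.0, 0.0, 0.0], [0.0, 0.0, 0.0]], "hand": [1, 1, 1, 1]}
```

move_arm(slide=[[0.056,0.004,0.109],[0.056,0.003,0.11],[0.05,0.0,0.095],[0.049,0.0,0.096]], twist=[[0,0,0],[0,0,0],[0,0,0],[0,0,0]], hand=[1,1,1,1])

```text
t: 5.0
tcp_pos: [0.4166, -0.3577, 0.0794]
orientation: [-0.065, 0.969, 0.016, 0.237]
contact_force: [0.4, -0.5, 0.6]
opening: 1.0
grasp_force: 0.0
```

move_arm(slide=[[0,0,0],[0,0,0],[0,0,0],[0,0,0],[0,0,0]], twist=[[0,0,0],[0,0,0],[0,0,0],[0,0,0],[0,0,0]], hand=[-1,-1,-1,-1,-1], grip_force=80)

```text
t: 5.5
tcp_pos: [0.4173, -0.3584, 0.0817]
orientation: [-0.066, 0.969, 0.015, 0.238]
contact_force: [-1.9, -1.5, 5.7]
opening: 0.58
grasp_force: 84.2
```

```bash
python3 -c "
from plan import *
show()
im=optics.grab_frame('scene')[290:420,130:310]; cv2.imwrite('pics/grasp.png',cv2.resize(im,None,fx=3.4,fy=3.4,interpolation=2))
print(optics.place_of('scene','flap')[:2])"
```

```text
t 5.5 grasp [ 0.4186 -0.3582  0.079 ] th 0.4807831351973362 psi 0.13515672951397875 j [-0.919   0.2727 -0.5654  0.4791  0.413  -1.0012] F [-1.921  -1.4519  5.7222] op 0.5799256520892146 g 84.21480417251587Traceback (most recent call last):
  File "<string>", line 5, in <module>
    print(optics.place_of('scene','flap')[:2])
          ~~~~~~~~~~~~~~~^^^^^^^^^^^^^^^^
ValueError: it knows: beaker, bin, block_center, flask_left, flask_right, hinge, jar_a_center, jar_b_center, pan, places, reagent, sill, stopper, tray, weighing_bottle_center
```

View pics/grasp.png

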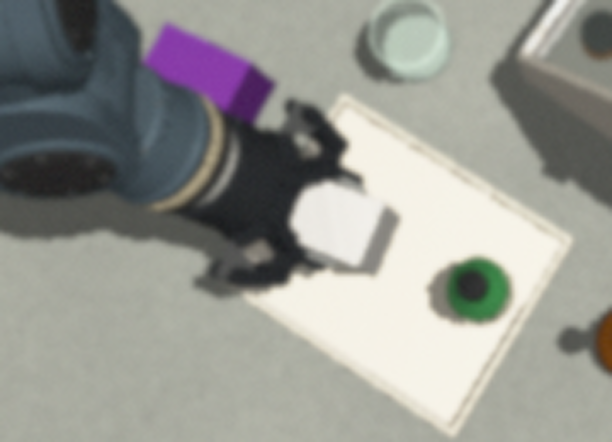

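```bash
python3 -c "
from plan import *
B=lambda x,y,z: W(BIN,[[x,y,z]])[0]
c=plan([((.4185,-.358,.20),.135,.48,-1,.04),(B(-.20,0,.20),BIN[2],.48,-1,.04)])
print()
plan([(B(-.065,0,.187),BIN[2],.48,-1,.035),(B(-.058,0,.09),BIN[2],.48,-1,.033),(B(0,0,.083),BIN[2],.48,-1,.03),(B(0,0,.0795),BIN[2],.48,-1)],cur=c)
"
```

```text
{"slide": [[-0.07, 0.0, -0.134], [-0.07, 0.0, -0.134], [-0.069, 0.0, -0.135], [-0.07, 0.0, -0.134], [-0.028, 0.197, 0.015]], "twist": [[0.0, 0.0, 0.0], [0.0, 0.0, 0.0], [-0.001, 0.0, 0.0], [0.0, 0.001, 0.001], [0.008, 0.0, 0.016]], "hand": [-1, -1, -1, -1, -1]}
{"slide": [[-0.023, 0.198, 0.012], [-0.019, 0.199, 0.01], [-0.014, 0.199, 0.007], [-0.009, 0.2, 0.005], [-0.005, 0.199, 0.003]], "twist": [[0.008, 0.0, 0.015], [0.008, 0.0, 0.016], [0.008, 0.0, 0.015], [0.009, 0.0, 0.016], [0.008, 0.0, 0.015]], "hand": [-1, -1, -1, -1, -1]}
{"slide": [[0.0, 0.2, 0.0], [0.005, 0.2, -0.003], [0.009, 0.199, -0.005]], "twist": [[0.008, 0.0, 0.016], [0.008, 0.0, 0.015], [0.008, 0.0, 0.016]], "hand": [-1, -1, -1]}

{"slide": [[-0.142, 0.0, 0.092], [-0.143, 0.0, 0.093], [-0.142, 0.0, 0.092], [-0.142, 0.001, 0.092], [0.064, 0.0, 0.149]], "twist": [[0.0, 0.0, 0.0], [0.0, 0.0, 0.0], [0.0, 0.0, 0.0], [0.0, 0.0, 0.0], [0.0, 0.0, 0.0]], "hand": [-1, -1, -1, -1, -1]}
{"slide": [[0.064, 0.0, 0.149], [0.064, 0.0, 0.149], [-0.12, 0.0, 0.082], [-0.121, 0.0, 0.083], [0.008, 0.0, 0.015]], "twist": [[0.0, 0.0, 0.0], [0.0, 0.0, 0.0], [0.0, 0.0, 0.0], [0.0, 0.0, 0.0], [0.0, 0.0, 0.0]], "hand": [-1, -1, -1, -1, -1]}
```

move_arm(slide=[[-0.07,0.0,-0.134],[-0.07,0.0,-0.134],[-0.069,0.0,-0.135],[-0.07,0.0,-0.134],[-0.028,0.197,0.015]], twist=[[0,0,0],[0,0,0],[0,0,0],[0,0,0],[0.008,0.0,0.016]], hand=[-1,-1,-1,-1,-1])

```text
t: 6.05
tcp_pos: [0.4201, -0.3229, 0.206]
orientation: [-0.052, 0.969, 0.009, 0.239]
contact_force: [1.6, 1.1, -6.1]
opening: 0.575
grasp_force: 87.0
```

move_arm(slide=[[-0.023,0.198,0.012],[-0.019,0.199,0.01],[-0.014,0.199,0.007],[-0.009,0.2,0.005],[-0.005,0.199,0.003]], twist=[[0.008,0.0,0.015],[0.008,0.0,0.016],[0.008,0.0,0.015],[0.009,0.0,0.016],[0.008,0.0,0.015]], hand=[-1,-1,-1,-1,-1])

```text
t: 6.55
tcp_pos: [0.4206, -0.1164, 0.2005]
orientation: [0.012, 0.972, -0.003, 0.237]
contact_force: [1.1, 0.5, -6.1]
opening: 0.576
grasp_force: 86.9
```

move_arm(slide=[[0.0,0.2,0.0],[0.005,0.2,-0.003],[0.009,0.199,-0.005],[0,0,0]], twist=[[0.008,0.0,0.016],[0.008,0.0,0.015],[0.008,0.0,0.016],[0,0,0]], hand=[-1,-1,-1,-1])

```text
t: 6.95
tcp_pos: [0.4236, 0.0077, 0.2008]
orientation: [0.045, 0.971, -0.01, 0.236]
contact_force: [-0.6, 0.5, -6.6]
opening: 0.576
grasp_force: 87.7
```

```bash
python3 -c "
from plan import *
show()
o=[]
for n in ('top','scene'):
    im=optics.grab_frame(n); o.append(im[100:330,200:500])
    for x in optics.silhouettes(n,'block_center')[:3]: print(n,x['p'],x['extent'])
    for t in('hinge','sill'):
        print(n,t,[(y['position'],round(y['p'],2)) for y in optics.place_of(n,t)[:1]])
s=status.read_state(); m=R.from_quat(s['orientation']).as_matrix()
g=s['tcp_pos']+.003*m[:,2]; print('g px',proj('top',[g]),proj('scene',[g]))
# expected block top corners
for n in('top','scene'): print(n,proj(n,W([g[0],g[1],BIN[2]],[[a,b,g[2]+.02] for a,b in((-.038,-.025),(-.038,.025),(.038,.025),(.038,-.025))])).round(0).tolist())
cv2.imwrite('pics/pre.png',cv2.resize(np.vstack(o)[:], None,fx=1.3,fy=1.3))
"
```

```text
t 6.95 grasp [0.425  0.0075 0.1981] th 0.47768531731676184 psi -0.09180875456718815 j [ 0.0654 -0.2204 -0.7439  0.5744 -0.0704  0.1407] F [-0.5751  0.4903 -6.6165] op 0.5757288244488149 g 87.74897933006287
top 0.76 [464.6, 337.9, 37.3, 43.9]
top 0.58 [316.0, 256.1, 27.5, 28.4]
top hinge [([347.6, 166.5], 0.62)]
top sill [([337.4, 242.6], 0.63)]
scene 0.75 [284.8, 209.6, 31.0, 39.0]
scene 0.56 [170.0, 299.3, 40.9, 32.4]
scene 0.48 [303.7, 378.0, 22.8, 24.5]
scene hinge [([364.1, 261.9], 0.95)]
scene sill [([322.3, 249.4], 0.77)]
g px [[332.8172 277.7713]] [[295.655  223.9944]]
top [[343.0, 299.0], [317.0, 296.0], [322.0, 256.0], [348.0, 259.0]]
scene [[277.0, 221.0], [289.0, 206.0], [313.0, 222.0], [302.0, 237.0]]
```

View pics/pre.png

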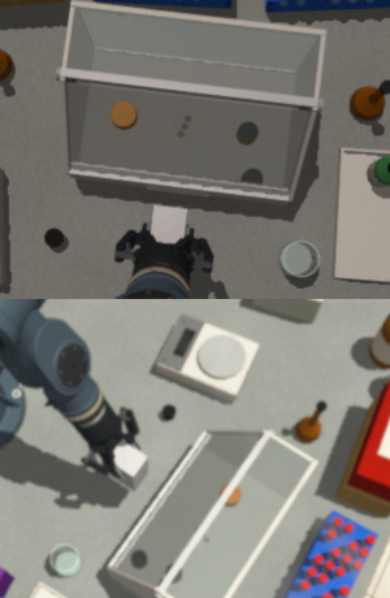

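```bash
python3 -c "
from plan import *
show()
im=optics.grab_frame('top'); 
for x in optics.silhouettes('top','block_center')[:3]: print(x['p'],x['extent'])
show()
s=status.read_state(); m=R.from_quat(s['orientation']).as_matrix()
g=s['tcp_pos']+.003*m[:,2]
for n in('top','scene'): print(n,proj(n,W([g[0],g[1],BIN[2]],[[a,b,g[2]+.02] for a,b in((-.038,-.025),(-.038,.025),(.038,.025),(.038,-.025))])).round(0).tolist())
hsv=cv2.cvtColor(im,cv2.COLOR_BGR2HSV); w=((hsv[...,1]<30)&(hsv[...,2]>140)).astype(np.uint8); w[:,:300]=0; w[:,360:]=0; w[:250]=0; w[300:]=0
n,l,st,c=cv2.connectedComponentsWithStats(w); k=1+st[1:,4].argmax(); print(st[k],c[k],cv2.minAreaRect(np.argwhere(l==k)[:,::-1].astype(np.float32)))
"
```

```text
t 7.35 grasp [0.4261 0.0001 0.1985] th 0.4788553510797921 psi -0.10470325569563298 j [ 0.0475 -0.2193 -0.7427  0.5733 -0.0699  0.1353] F [ 0.3504  0.1788 -6.1593] op 0.5736704235523429 g 87.74493098258972
0.72 [463.3, 336.8, 39.3, 42.1]
0.62 [321.5, 255.1, 27.8, 29.2]
t 7.45 grasp [0.4262 0.0004 0.1987] th 0.4791527028208804 psi -0.10413431204404879 j [ 0.0482 -0.2194 -0.7426  0.5733 -0.07    0.1354] F [-0.1084  0.0792 -6.6096] op 0.5727437219723001 g 87.74342179298401
top [[343.0, 299.0], [317.0, 296.0], [322.0, 256.0], [348.0, 259.0]]
scene [[277.0, 221.0], [289.0, 206.0], [314.0, 221.0], [302.0, 237.0]]
[320 257  28  30 663] [333.3635 271.2157] ((333.31536865234375, 271.9769592285156), (25.923255920410156, 27.163606643676758), 7.125016689300537)
```

The apparent offset was just the arm settling. It now agrees: the block's front edge in the top image runs (321–349, 256) as predicted. Entering the bin.

move_arm(slide=[[-0.142,0.0,0.092],[-0.143,0.0,0.093],[-0.142,0.0,0.092],[-0.142,0.001,0.092],[0,0,0]], twist=[[0,0,0],[0,0,0],[0,0,0],[0,0,0],[0,0,0]], hand=[-1,-1,-1,-1,-1])

```text
t: 7.95
tcp_pos: [0.5632, -0.013, 0.1883]
orientation: [0.05, 0.97, -0.012, 0.238]
contact_force: [-0.7, 0.5, -4.9]
opening: 0.576
grasp_force: 95.6
```

move_arm(slide=[[0.064,0.0,0.149],[0.064,0.0,0.149],[0.064,0.0,0.149],[0,0,0]], twist=[[0,0,0],[0,0,0],[0,0,0],[0,0,0]], hand=[-1,-1,-1,-1])

```text
t: 8.35
tcp_pos: [0.563, -0.0131, 0.087]
orientation: [0.05, 0.971, -0.012, 0.233]
contact_force: [-6.0, 2.7, -3.6]
opening: 0.574
grasp_force: 95.8
```

```bash
python3 -c "
from plan import *
show()
s=status.read_state(); p=np.array(s['tcp_pos'])-[*BIN[:2],0]; c,q=np.cos(BIN[2]),np.sin(BIN[2]); print('tcp in bin',c*p[0]+q*p[1],-q*p[0]+c*p[1],p[2])
B=lambda x,y,z: W(BIN,[[x,y,z]])[0]
plan([(B(0,0,.083),BIN[2],.48,-1,.025),(B(0,0,.0800),BIN[2],.48,-1)])
"
```

```text
t 8.35 grasp [ 0.5644 -0.0133  0.0843] th 0.471154030005526 psi -0.10266069458760929 j [ 0.0006  0.1831 -0.7116  0.2072 -0.0474  0.0918] F [-5.9746  2.711  -3.6039] op 0.5739968681247514 g 95.82624435424805
tcp in bin -0.06325356020486318 -0.0002903398058665043 0.08698404490434902
{"slide": [[-0.091, 0.001, 0.049], [-0.091, 0.0, 0.049], [-0.09, 0.001, 0.049], [0.007, 0.0, 0.013]], "twist": [[0.0, -0.002, 0.0], [0.0, -0.002, 0.0], [-0.001, -0.002, 0.0], [0.0, 0.0, 0.0]], "hand": [-1, -1, -1, -1]}
```

move_arm(slide=[[-0.091,0.001,0.049],[-0.091,0.0,0.049],[-0.09,0.001,0.049],[0,0,0]], twist=[[0,0,0],[0,0,0],[0,0,0],[0,0,0]], hand=[-1,-1,-1,-1])

```text
t: 8.75
tcp_pos: [0.6307, -0.019, 0.0925]
orientation: [0.05, 0.97, -0.012, 0.239]
contact_force: [-3.1, -0.1, -7.8]
opening: 0.577
grasp_force: 97.1
```

```bash
python3 -c "
from plan import *
show()
s=status.read_state(); m=R.from_quat(s['orientation']).as_matrix(); p=np.array(s['tcp_pos'])+.003*m[:,2]-[*BIN[:2],0]; c,q=np.cos(BIN[2]),np.sin(BIN[2]); print('grasp in bin',c*p[0]+q*p[1],-q*p[0]+c*p[1],p[2])
cv2.imwrite('pics/in.png',cv2.resize(np.hstack([optics.grab_frame('top')[90:290,230:460],optics.grab_frame('scene')[180:380,260:460]]),None,fx=1.8,fy=1.8,interpolation=2))
B=lambda x,y,z: W(BIN,[[x,y,z]])[0]
plan([(B(0,0,.0800),BIN[2],.48,-1)])
"
```

```text
t 8.75 grasp [ 0.6321 -0.0192  0.0898] th 0.4825657436207617 psi -0.10257662389333323 j [-0.0111  0.2698 -0.5725  0.2476 -0.0421  0.0812] F [-3.1462 -0.1077 -7.8244] op 0.5767718486998799 g 97.10220694541931
grasp in bin 0.006060385872336472 0.0007561636533631661 0.08983885972917974
{"slide": [[0.031, -0.004, 0.031]], "twist": [[0.0, -0.001, 0.0]], "hand": [-1]}
```

View pics/in.png

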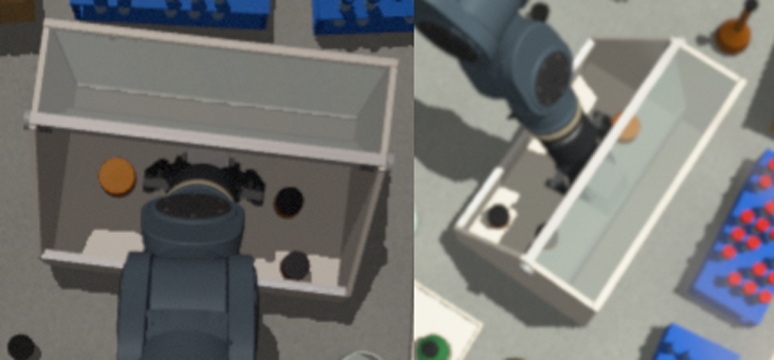

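The block is in the bin and the flap is pushed back. The bottle at crop pixel (117,176) and the jars at (289,202) and (295,265) are untouched. I'll let the arm settle, then lower the block.

move_arm(slide=[[0,0,0],[0,0,0]], twist=[[0,0,0],[0,0,0]], hand=[-1,-1])

```text
t: 9.05
tcp_pos: [0.6269, -0.0184, 0.0905]
orientation: [0.049, 0.97, -0.012, 0.237]
contact_force: [-1.2, -0.1, -2.0]
opening: 0.578
grasp_force: 97.3
```

```bash
cat >> plan.py <<'E'
def inbin():
    s=status.read_state(); m=R.from_quat(s['orientation']).as_matrix(); p=np.array(s['tcp_pos'])+.003*m[:,2]-[*BIN[:2],0]; c,q=np.cos(BIN[2]),np.sin(BIN[2]); print('grasp in bin',c*p[0]+q*p[1],-q*p[0]+c*p[1],p[2])
B=lambda x,y,z: W(BIN,[[x,y,z]])[0]
E
python3 -c "
from plan import *
show();inbin()
plan([(B(0.001,0,.0795),BIN[2],.481,-1)])
"
```

```text
t 9.05 grasp [ 0.6282 -0.0185  0.0879] th 0.4787477959558048 psi -0.10177857097231863 j [-0.0102  0.268  -0.5795  0.2462 -0.0421  0.0813] F [-1.2099 -0.0571 -1.9693] op 0.5775512836009098 g 97.28392124176025
grasp in bin 0.0021381942312637446 0.000977410622565308 0.08787265670675552
{"slide": [[0.024, -0.005, 0.035]], "twist": [[0.0, -0.002, 0.0]], "hand": [-1]}
```

move_arm(slide=[[0.009,0.0,0.018],[0.0,0.0,0.0],[0.0,0.0,0.0]], twist=[[0,0,0],[0,0,0],[0,0,0]], hand=[-1,-1,-1])

```text
t: 9.35
tcp_pos: [0.6279, -0.0182, 0.0865]
orientation: [0.049, 0.97, -0.012, 0.237]
contact_force: [-1.9, 0.2, -3.3]
opening: 0.572
grasp_force: 97.9
```

move_arm(slide=[[0.008,0.0,0.015],[0.0,0.0,0.0],[0.0,0.0,0.0]], twist=[[0,0,0],[0,0,0],[0,0,0]], hand=[-1,-1,-1])

```text
t: 9.65
tcp_pos: [0.6304, -0.0184, 0.0856]
orientation: [0.049, 0.969, -0.012, 0.24]
contact_force: [-3.7, -0.6, 9.6]
opening: 0.573
grasp_force: 99.2
```

```bash
python3 -c "
from plan import *
show();inbin()
"
```

```text
t 9.65 grasp [ 0.6318 -0.0185  0.0829] th 0.4852238990275822 psi -0.10152023250236629 j [-0.0101  0.2784 -0.5856  0.2232 -0.0422  0.0811] F [-3.6526 -0.5697  9.571 ] op 0.573283992404064 g 99.15210485458374
grasp in bin 0.005650860370549851 0.0013398516778015033 0.08294284428579557
```

move_arm(slide=[[-0.002,0,-0.004],[0,0,0],[0,0,0],[0,0,0]], twist=[[0,0,0],[0,0,0],[0,0,0],[0,0,0]], hand=[-1,0.5,0.5,0.5])

```text
t: 10.05
tcp_pos: [0.6283, -0.0183, 0.0841]
orientation: [0.049, 0.97, -0.012, 0.237]
contact_force: [-0.1, 0.6, 0.1]
opening: 0.751
grasp_force: 0.0
```

```bash
python3 -c "
from plan import *
show();inbin()
"
```

```text
t 10.05 grasp [ 0.6297 -0.0185  0.0814] th 0.48007702200667024 psi -0.10149578630955582 j [-0.0101  0.279  -0.5866  0.2268 -0.042   0.0811] F [-0.1151  0.6404  0.1306] op 0.750927800950834 g 0.0
grasp in bin 0.003571075676985821 0.0011973122128957213 0.08140040902627838
```

move_arm(slide=[[0,0,-0.15],[0,0,-0.2],[0,0,-0.2],[0,0,-0.2],[0,0,-0.2]], twist=[[0,0,0],[0,0,0],[0,0,0],[0,0,0],[0,0,0]], hand=[0.5,0.5,0.5,0.5,0.5])

```text
t: 10.55
tcp_pos: [0.5399, -0.0094, 0.2539]
orientation: [0.049, 0.97, -0.012, 0.237]
contact_force: [1.6, 0.8, -0.4]
opening: 0.75
grasp_force: 0.0
```

move_arm(slide=[[0.1,0,-0.2],[0.1,0,-0.2],[0.1,0,-0.15],[0,0,0],[0,0,0]], twist=[[0,0,0],[0,0,0],[0,0,0],[0,0,0],[0,0,0]], hand=[0.5,0.5,0.5,0.5,0.5])

```text
t: 11.05
tcp_pos: [0.4375, 0.0012, 0.3233]
orientation: [0.049, 0.97, -0.012, 0.238]
contact_force: [-1.0, 0.2, 0.2]
opening: 0.748
grasp_force: 0.0
```

```bash
python3 -c "
from plan import *
show();inbin()
a=optics.grab_frame('top');b=optics.grab_frame('scene');cv2.imwrite('pics/t1.png',a);cv2.imwrite('pics/s1.png',b)
cv2.imwrite('pics/out.png',cv2.resize(np.hstack([a[90:290,230:460],b[180:380,260:460]]),None,fx=1.8,fy=1.8,interpolation=2))
for t in('weighing_bottle_center','block_center'):
  for n in('top','scene'): print(t,n,[(y['position'],round(y['p'],2)) for y in optics.place_of(n,t)[:3]])
"
```

```text
t 11.05 grasp [0.4388 0.001  0.3207] th 0.4820779893582677 psi -0.1012639874463497 j [ 0.047  -0.2679 -0.4526  0.9085 -0.0681  0.1318] F [-0.9639  0.1654  0.2414] op 0.7480726462069293 g 0.0
grasp in bin -0.18826320143268185 0.0011696603356128946 0.32065033574533275
weighing_bottle_center top [([296.5, 188.3], 0.92)]
weighing_bottle_center scene [([364.0, 264.1], 0.73), ([378.4, 253.6], 0.58)]
block_center top [([479.3, 361.6], 0.64)]
block_center scene [([191.6, 315.7], 0.88), ([359.1, 279.7], 0.73)]
```

View pics/out.png

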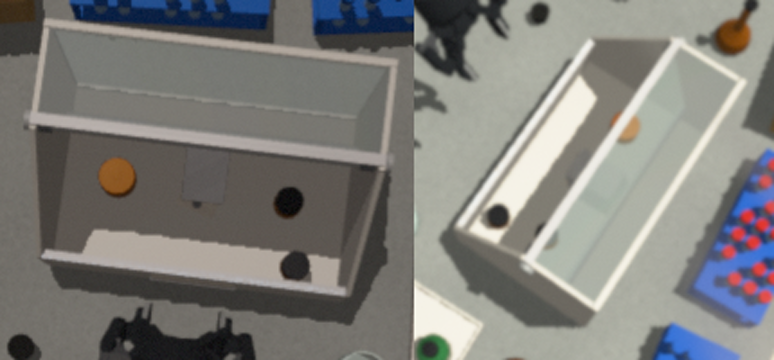

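The block stands upright at crop (205,175) with the flap held back. The bottle is at top pixel (295,188). Next I'll measure the bottle and plan the pick.

```bash
python3 -c "
from plan import *
t=optics.silhouettes('top','weighing_bottle_center'); 
for x in t[:1]: print(x['p'],x['extent'],np.argwhere(x['pixels']).mean(0)[::-1])
print(at_z('top',(296.5,188.3),.026),at_z('scene',(378.4,253.6),.026))
im=cv2.imread('pics/t1.png'); h=cv2.cvtColor(im,cv2.COLOR_BGR2HSV); w=((h[...,1]>120)&(h[...,0]<25)).astype(np.uint8); w[:,:270]=0;w[:,320:]=0;w[:165]=0;w[215:]=0
ys,xs=np.nonzero(w); print(len(xs),xs.min(),xs.max(),ys.min(),ys.max(),xs.mean(),ys.mean(), at_z('top',(xs.mean(),ys.mean()),.033))
b=(.6295,.0905)
print('expected px lid', proj('top',[[*b,.039]]),proj('scene',[[*b,.039]]))
p=np.array(b)-BIN[:2]; c,q=np.cos(BIN[2]),np.sin(BIN[2]); print(c*p[0]+q*p[1],-q*p[0]+c*p[1])
"
```

```text
0.94 [288.1, 178.4, 17.5, 21.5] [294.5314 188.233 ]
[0.6292 0.0883 0.026 ] [0.6392 0.0857 0.026 ]
354 285 305 178 198 294.80790960451975 187.99435028248587 [0.6286 0.0916 0.033 ]
expected px lid [[295.0969 187.1068]] [[376.5881 249.3006]]
-0.0076983812134416504 0.10958569672494912
```

```bash
python3 -c "
from plan import *
a=lambda d:B(-.006-.4618*d,.110,.034+.887*d)
plan([(a(.25),BIN[2],.48,.7,.044),(a(.06),BIN[2],.48,.7,.04),(a(.02),BIN[2],.48,.7,.02),(a(0),BIN[2],.48,.7,.01)])
"
```

```text
{"slide": [[-0.038, 0.136, 0.108], [-0.037, 0.137, 0.109], [-0.038, 0.136, 0.108], [-0.038, 0.136, 0.109], [0.0, 0.0, 0.19]], "twist": [[0.0, 0.0, 0.0], [0.0, -0.001, 0.0], [0.0, 0.0, 0.0], [0.0, 0.0, 0.0], [0.0, 0.0, 0.0]], "hand": [0.7, 0.7, 0.7, 0.7, 0.7]}
{"slide": [[0.0, 0.0, 0.19], [0.0, 0.0, 0.19], [0.0, 0.0, 0.19], [0.0, 0.0, 0.19], [0.0, 0.0, 0.1]], "twist": [[0.0, 0.0, 0.0], [0.0, 0.0, 0.0], [0.0, 0.0, 0.0], [0.0, 0.0, 0.0], [0.0, 0.0, 0.0]], "hand": [0.7, 0.7, 0.7, 0.7, 0.7]}
{"slide": [[0.0, 0.0, 0.1], [0.0, 0.0, 0.05], [0.0, 0.0, 0.05]], "twist": [[0.0, 0.0, 0.0], [0.0, 0.0, 0.0], [0.0, 0.0, 0.0]], "hand": [0.7, 0.7, 0.7]}
```

move_arm(slide=[[-0.038,0.136,0.108],[-0.037,0.137,0.109],[-0.038,0.136,0.108],[-0.038,0.136,0.109],[0,0,0]], twist=[[0,0,0],[0,0,0],[0,0,0],[0,0,0],[0,0,0]], hand=[0.7,0.7,0.7,0.7,0.7])

```text
t: 11.9
tcp_pos: [0.516, 0.105, 0.2563]
orientation: [0.048, 0.971, -0.012, 0.235]
contact_force: [-1.3, -0.5, 0.4]
opening: 0.852
grasp_force: 0.0
```

move_arm(slide=[[0,0,0.19],[0,0,0.19],[0,0,0.19],[0,0,0.19],[0,0,0.19]], twist=[[0,0,0],[0,0,0],[0,0,0],[0,0,0],[0,0,0]], hand=[0.7,0.7,0.7,0.7,0.7])

```text
t: 12.4
tcp_pos: [0.6027, 0.0933, 0.0894]
orientation: [0.049, 0.97, -0.012, 0.237]
contact_force: [0.1, 0.3, 0.7]
opening: 0.855
grasp_force: 0.0
```

move_arm(slide=[[0,0,0],[0,0,0]], twist=[[0,0,0],[0,0,0]], hand=[0.7,0.7])

```text
t: 12.6
tcp_pos: [0.6015, 0.0933, 0.09]
orientation: [0.05, 0.97, -0.012, 0.236]
contact_force: [-0.6, -0.6, -0.1]
opening: 0.848
grasp_force: 0.0
```

```bash
python3 -c "
from plan import *
show();inbin()
a=lambda d:B(-.006-.4618*d,.110,.034+.887*d)
plan([(a(.02),BIN[2],.48,.7,.02),(a(0),BIN[2],.48,.7,.01)])
"
```

```text
t 12.6 grasp [0.6028 0.0932 0.0874] th 0.47703475178771937 psi -0.10220443709591098 j [ 0.2229  0.2518 -0.6004  0.2633 -0.1478  0.2906] F [-0.5799 -0.6273 -0.0514] op 0.8482335932166633 g 0.0
grasp in bin -0.03448768367048255 0.10952722309802623 0.08735281259019724
{"slide": [[-0.001, 0.001, 0.067], [-0.001, 0.001, 0.068], [-0.002, 0.001, 0.067], [0.0, 0.0, 0.05], [0.0, -0.001, 0.05]], "twist": [[0.0, -0.001, 0.0], [0.0, 0.0, 0.0], [-0.001, -0.001, 0.0], [0.0, 0.0, 0.0], [0.0, 0.0, 0.0]], "hand": [0.7, 0.7, 0.7, 0.7, 0.7]}
```

move_arm(slide=[[0,0,0.067],[0,0,0.068],[0,0,0.067],[0,0,0.05],[0,0,0.05]], twist=[[0,0,0],[0,0,0],[0,0,0],[0,0,0],[0,0,0]], hand=[0.7,0.7,0.7,0.7,0.7])

```text
t: 13.1
tcp_pos: [0.6301, 0.091, 0.0363]
orientation: [0.049, 0.97, -0.012, 0.237]
contact_force: [0.4, 0.5, 0.9]
opening: 0.852
grasp_force: 0.0
```

move_arm(slide=[[0,0,0],[0,0,0],[0,0,0],[0,0,0],[0,0,0]], twist=[[0,0,0],[0,0,0],[0,0,0],[0,0,0],[0,0,0]], hand=[0.7,-1,-1,-1,-1], grip_force=35)

```text
t: 13.6
tcp_pos: [0.6299, 0.0911, 0.0377]
orientation: [0.049, 0.97, -0.012, 0.237]
contact_force: [-1.0, 0.1, 1.2]
opening: 0.528
grasp_force: 35.8
```

```bash
python3 -c "
from plan import *
show();inbin()
cv2.imwrite('pics/bot.png',cv2.resize(np.hstack([optics.grab_frame('top')[90:290,230:460],optics.grab_frame('scene')[180:380,260:460]]),None,fx=1.8,fy=1.8,interpolation=2))
c=plan([(B(-.006-.4618*.26,.110,.034+.887*.26),BIN[2],.48,-1,.04)])
print()
plan([((.44,.25,.22),0.,.48,-1,.04),((.466-.0,.3695,.19),.0,.48,-1,.04)],cur=c)
"
```

```text
t 13.6 grasp [0.6313 0.091  0.035 ] th 0.4801280580047259 psi -0.10151476736651067 j [ 0.2062  0.368  -0.61    0.132  -0.1401  0.2749] F [-0.98    0.1398  1.2462] op 0.5275981232384438 g 35.79180434346199
grasp in bin -0.006004526056996351 0.11023033098704685 0.03499542706707313
{"slide": [[0.0, 0.0, -0.185], [0.001, 0.0, -0.185], [0.0, 0.0, -0.185], [0.0, 0.0, -0.185], [0.001, 0.0, -0.185]], "twist": [[0.0, 0.0, 0.0], [0.0, 0.0, 0.0], [0.0, 0.0, 0.0], [0.0, 0.0, 0.0], [0.0, 0.0, 0.0]], "hand": [-1, -1, -1, -1, -1]}
{"slide": [[0.0, 0.0, -0.186], [0.0, 0.0, -0.185]], "twist": [[0.0, 0.0, 0.0], [0.0, 0.0, 0.0]], "hand": [-1, -1]}

{"slide": [[0.097, 0.139, 0.0], [0.095, 0.14, 0.001], [0.092, 0.142, 0.002], [0.09, 0.144, 0.004], [0.087, 0.145, 0.005]], "twist": [[-0.006, 0.0, -0.012], [-0.006, 0.0, -0.012], [-0.007, 0.0, -0.012], [-0.006, 0.0, -0.012], [-0.006, 0.0, -0.012]], "hand": [-1, -1, -1, -1, -1]}
{"slide": [[-0.012, 0.149, 0.048], [-0.011, 0.15, 0.049], [-0.012, 0.149, 0.048], [-0.011, 0.15, 0.048]], "twist": [[0.0, 0.0, 0.0], [0.0, 0.0, 0.0], [0.0, 0.0, 0.0], [0.0, 0.0, 0.0]], "hand": [-1, -1, -1, -1]}
```

move_arm(slide=[[0,0,-0.08],[0,0,-0.15],[0,0,-0.185],[0,0,-0.185],[0,0,-0.185]], twist=[[0,0,0],[0,0,0],[0,0,0],[0,0,0],[0,0,0]], hand=[-1,-1,-1,-1,-1])

```text
t: 14.2
tcp_pos: [0.5567, 0.0983, 0.1776]
orientation: [0.049, 0.97, -0.012, 0.237]
contact_force: [1.7, 0.5, -0.3]
opening: 0.526
grasp_force: 36.0
```

move_arm(slide=[[0,0,-0.186],[0,0,-0.185],[0,0,-0.12],[0,0,0]], twist=[[0,0,0],[0,0,0],[0,0,0],[0,0,0]], hand=[-1,-1,-1,-1])

```text
t: 14.6
tcp_pos: [0.513, 0.1035, 0.2674]
orientation: [0.049, 0.969, -0.011, 0.24]
contact_force: [1.1, 0.1, -0.5]
opening: 0.527
grasp_force: 36.0
```

```bash
python3 -c "
from plan import *
show();inbin()
plan([((.44,.25,.22),0.,.48,-1,.036),((.466-.0,.3695,.16),.0,.48,-1,.036)])
"
```

```text
t 14.6 grasp [0.5144 0.1033 0.2648] th 0.48499383439165217 psi -0.10102757173669337 j [ 0.2962 -0.0707 -0.4459  0.7426 -0.1794  0.3564] F [ 1.0628  0.1354 -0.5325] op 0.5270773096385861 g 35.950170904397964
grasp in bin -0.12350128711816713 0.11061736546531281 0.26477733266428544
{"slide": [[0.1, 0.138, -0.002], [0.097, 0.14, 0.0], [0.094, 0.142, 0.002], [0.092, 0.143, 0.002], [0.09, 0.145, 0.004]], "twist": [[-0.006, 0.001, -0.012], [-0.006, 0.0, -0.012], [-0.006, 0.001, -0.012], [-0.006, 0.001, -0.012], [-0.006, 0.0, -0.012]], "hand": [-1, -1, -1, -1, -1]}
{"slide": [[0.006, 0.149, 0.082], [0.006, 0.15, 0.081], [0.006, 0.149, 0.082], [0.005, 0.15, 0.081]], "twist": [[0.0, 0.0, 0.0], [0.0, 0.0, 0.0], [0.0, 0.0, 0.0], [0.0, 0.0, 0.0]], "hand": [-1, -1, -1, -1]}
```

View pics/bot.png

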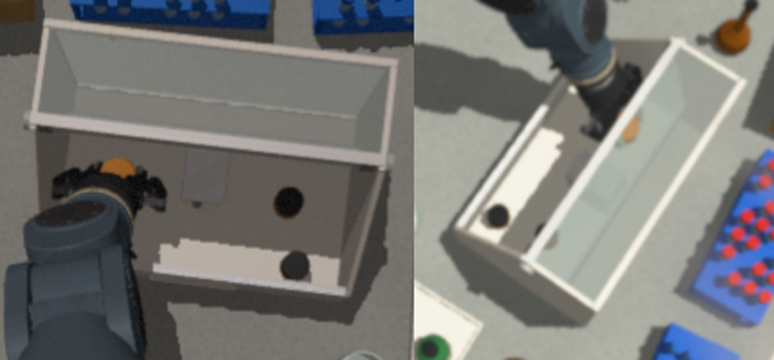

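The picture shows the jaws round the bottle at crop (118,170), with the block and jars undisturbed. Now carrying it to the balance.

move_arm(slide=[[0.1,0.138,-0.002],[0.097,0.14,0.0],[0.094,0.142,0.002],[0.092,0.143,0.002],[0.09,0.145,0.004]], twist=[[-0.006,0.001,-0.012],[-0.006,0.0,-0.012],[-0.006,0.001,-0.012],[-0.006,0.001,-0.012],[-0.006,0.0,-0.012]], hand=[-1,-1,-1,-1,-1])

```text
t: 15.1
tcp_pos: [0.4372, 0.2502, 0.2175]
orientation: [-0.0, 0.972, -0.001, 0.235]
contact_force: [1.3, 0.3, -0.3]
opening: 0.525
grasp_force: 36.0
```

move_arm(slide=[[0.006,0.149,0.082],[0.006,0.15,0.081],[0.006,0.149,0.082],[0.005,0.15,0.081],[0,0,0]], twist=[[0,0,0],[0,0,0],[0,0,0],[0,0,0],[0,0,0]], hand=[-1,-1,-1,-1,-1])

```text
t: 15.6
tcp_pos: [0.4638, 0.3713, 0.1551]
orientation: [-0.001, 0.972, -0.001, 0.234]
contact_force: [-0.3, -1.3, -1.3]
opening: 0.525
grasp_force: 36.1
```

move_arm(slide=[[0,0,0],[0,0,0]], twist=[[0,0,0],[0,0,0]], hand=[-1,-1])

```text
t: 15.8
tcp_pos: [0.4636, 0.368, 0.1582]
orientation: [0.0, 0.972, -0.001, 0.235]
contact_force: [0.4, -0.8, -0.7]
opening: 0.522
grasp_force: 36.1
```

```bash
python3 -c "
from plan import *
show()
plan([((.466-.0,.3695,.105),.0,.48,-1,.03),((.466-.0,.3695,.0965),.0,.48,-1,.03)])
"
```

```text
t 15.8 grasp [0.465  0.368  0.1555] th 0.4741869309097035 psi -0.0012928460245451294 j [ 0.8355  0.2057 -0.4222  0.6133 -0.3473  0.7779] F [ 0.3616 -0.8398 -0.6725] op 0.5218688146836374 g 36.06268957257271
{"slide": [[0.055, 0.004, 0.114], [0.056, 0.004, 0.113], [0.02, 0.0, 0.038]], "twist": [[-0.001, -0.002, 0.0], [-0.001, -0.002, 0.0], [0.0, 0.0, 0.0]], "hand": [-1, -1, -1]}
```

move_arm(slide=[[0.055,0.004,0.114],[0.056,0.004,0.113],[0,0,0],[0.012,0,0.022],[0,0,0]], twist=[[0,0,0],[0,-0.003,0],[0,0,0],[0,0,0],[0,0,0]], hand=[-1,-1,-1,-1,-1])

```text
t: 16.3
tcp_pos: [0.4652, 0.3704, 0.1042]
orientation: [0.001, 0.971, -0.0, 0.238]
contact_force: [-0.0, 0.3, -1.1]
opening: 0.524
grasp_force: 36.1
```

```bash
python3 -c "
from plan import *
show()
plan([((.466-.0,.3695,.0945),.0,.48,-1,.03)])
"
```

```text
t 16.3 grasp [0.4665 0.3704 0.1015] th 0.4802915900955607 psi -0.0014168033314543324 j [ 0.8381  0.2691 -0.5048  0.4623 -0.3513  0.7795] F [-0.0167  0.2787 -1.1465] op 0.5238609278584686 g 36.08169034123421
{"slide": [[0.019, -0.005, 0.03]], "twist": [[-0.001, 0.0, -0.001]], "hand": [-1]}
```

move_arm(slide=[[0.009,-0.002,0.016],[0.006,0,0.012],[0,0,0],[0,0,0]], twist=[[0,0,0],[0,0,0],[0,0,0],[0,0,0]], hand=[-1,-1,-1,-1])

```text
t: 16.7
tcp_pos: [0.4647, 0.3701, 0.097]
orientation: [0.0, 0.971, -0.001, 0.237]
contact_force: [0.6, 0.4, 0.3]
opening: 0.528
grasp_force: 36.1
```

```bash
python3 -c "
from plan import *
show()
cv2.imwrite('pics/pan.png',cv2.resize(np.hstack([optics.grab_frame('top')[190:340,90:250],optics.grab_frame('scene')[80:230,300:460]]),None,fx=2.4,fy=2.4,interpolation=2))
"
```

```text
t 16.7 grasp [0.4661 0.3701 0.0943] th 0.47953011850073496 psi -0.0009257160585157152 j [ 0.8382  0.2779 -0.5151  0.4442 -0.3511  0.7791] F [0.5976 0.4448 0.3298] op 0.527777512023001 g 36.081678718328476
```

View pics/pan.png

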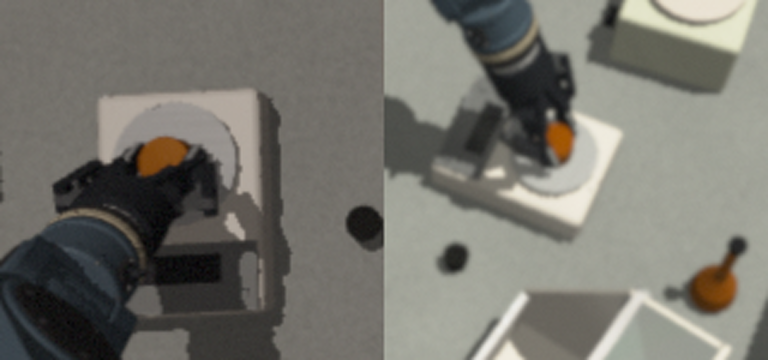

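The bottle sits over the pan's middle: in the top image it is at (157.5,256) with about 4 px parallax, and the pan centre is at (163,258). Lowering the last millimetre and releasing.

move_arm(slide=[[0.003,0,0.006],[0,0,0],[0,0,0]], twist=[[0,0,0],[0,0,0],[0,0,0]], hand=[-1,-1,-1])

```text
t: 17.1
tcp_pos: [0.4649, 0.3703, 0.0966]
orientation: [0.0, 0.971, -0.0, 0.238]
contact_force: [-5.8, -3.0, 11.8]
opening: 0.521
grasp_force: 37.4
```

move_arm(slide=[[0,0,0],[0,0,0],[0,0,0],[0,0,0],[0,0,0]], twist=[[0,0,0],[0,0,0],[0,0,0],[0,0,0],[0,0,0]], hand=[0.5,0.5,0.5,0.5,0.5])

```text
t: 17.6
tcp_pos: [0.4647, 0.37, 0.0954]
orientation: [0.0, 0.971, -0.001, 0.237]
contact_force: [0.3, -0.0, -0.3]
opening: 0.752
grasp_force: 0.0
```

```bash
python3 -c "
from plan import *
show()
T=R.from_matrix(Rt(0,.48)).as_matrix()[:,2]; g=np.array([.466,.370,.094])-.17*T
c=plan([(g,0,.48,.5,.04)])
print()
plan([((.42,.15,.30),-.05,.48,.5,.04),(B(-.004-.4618*.24,0.001,.083+.887*.24),BIN[2],.48,.5,.04)],cur=c)
"
```

```text
t 17.6 grasp [0.4661 0.37   0.0927] th 0.4792677284870213 psi -0.0010040131957515872 j [ 0.8381  0.28   -0.5171  0.4404 -0.3511  0.7791] F [ 0.3174 -0.0382 -0.2894] op 0.7519519201555952 g 0.0
{"slide": [[0.0, 0.0, -0.171], [-0.001, -0.001, -0.171], [0.0, 0.0, -0.172], [-0.001, 0.0, -0.171], [0.0, 0.0, -0.171]], "twist": [[0.0, 0.0, 0.0], [0.0, 0.0, 0.0], [-0.001, 0.0, 0.0], [0.0, 0.0, 0.0], [0.0, 0.0, 0.0]], "hand": [0.5, 0.5, 0.5, 0.5, 0.5]}

{"slide": [[-0.045, -0.183, -0.028], [-0.047, -0.183, -0.028], [-0.048, -0.183, -0.027], [-0.049, -0.183, -0.026], [-0.051, -0.182, -0.025]], "twist": [[0.003, 0.0, 0.005], [0.002, 0.0, 0.005], [0.003, 0.0, 0.005], [0.002, 0.0, 0.005], [0.003, 0.0, 0.004]], "hand": [0.5, 0.5, 0.5, 0.5, 0.5]}
{"slide": [[-0.052, -0.182, -0.025], [-0.086, -0.152, 0.05], [-0.088, -0.151, 0.05], [-0.089, -0.149, 0.051], [-0.091, -0.149, 0.052]], "twist": [[0.002, 0.0, 0.005], [0.003, 0.0, 0.006], [0.004, 0.0, 0.006], [0.003, 0.0, 0.007], [0.003, 0.0, 0.006]], "hand": [0.5, 0.5, 0.5, 0.5, 0.5]}
{"slide": [[-0.092, -0.147, 0.052]], "twist": [[0.003, 0.0, 0.006]], "hand": [0.5]}
```

move_arm(slide=[[0,0,-0.08],[0,0,-0.15],[0,0,-0.171],[0,0,-0.171],[0,0,-0.171]], twist=[[0,0,0],[0,0,0],[0,0,0],[0,0,0],[0,0,0]], hand=[0.5,0.5,0.5,0.5,0.5])

```text
t: 18.1
tcp_pos: [0.3955, 0.37, 0.2285]
orientation: [0.0, 0.971, -0.001, 0.237]
contact_force: [1.3, 0.6, -0.6]
opening: 0.751
grasp_force: 0.0
```

move_arm(slide=[[-0.045,-0.183,-0.05],[-0.047,-0.183,-0.05],[-0.048,-0.183,-0.04],[-0.049,-0.183,-0.03],[-0.051,-0.182,-0.025]], twist=[[0.003,0.0,0.005],[0.002,0.0,0.005],[0.003,0.0,0.005],[0.002,0.0,0.005],[0.003,0.0,0.004]], hand=[0.5,0.5,0.5,0.5,0.5])

```text
t: 18.6
tcp_pos: [0.4173, 0.1858, 0.285]
orientation: [0.02, 0.971, -0.006, 0.238]
contact_force: [1.2, 0.1, 0.0]
opening: 0.752
grasp_force: 0.0
```

move_arm(slide=[[0,0,0],[0,0,0],[0,0,0]], twist=[[0,0,0],[0,0,0],[0,0,0]], hand=[0.5,0.5,0.5])

```text
t: 18.9
tcp_pos: [0.4175, 0.1876, 0.2841]
orientation: [0.02, 0.971, -0.006, 0.237]
contact_force: [-0.9, -0.2, -1.0]
opening: 0.749
grasp_force: 0.0
```

```bash
python3 -c "
from plan import *
show()
a,b=optics.grab_frame('top'),optics.grab_frame('scene')
cv2.imwrite('pics/rel.png',cv2.resize(np.vstack([a[90:290,110:450],b[80:330,200:540]]),None,fx=1.3,fy=1.3,interpolation=2))
r=optics.place_of('top','weighing_bottle_center')[:2];q=optics.place_of('scene','weighing_bottle_center')[:2];print(r,q)
for x in r: print(at_z('top',x['position'],.085))
for x in q: print(at_z('scene',x['position'],.085))
plan([(B(-.004-.4618*.22,0.001,.083+.887*.22),BIN[2],.48,.5,.04)])
"
```

```text
t 18.9 grasp [0.4189 0.1875 0.2815] th 0.4792349993785634 psi -0.04165163082313429 j [ 0.5943 -0.164  -0.4684  0.8714 -0.2788  0.5794] F [-0.8981 -0.2405 -0.9605] op 0.7485241253833429 g 0.0
[{'position': [160.1, 256.8], 'p': 0.72}] [{'position': [373.7, 139.9], 'p': 0.74}, {'position': [365.6, 145.5], 'p': 0.68}]
[0.4655 0.3693 0.085 ]
[0.4732 0.3742 0.085 ]
[0.4606 0.3462 0.085 ]
{"slide": [[-0.08, -0.159, 0.045], [-0.082, -0.159, 0.045], [-0.083, -0.157, 0.047], [-0.084, -0.156, 0.047], [-0.086, -0.155, 0.047]], "twist": [[0.003, 0.0, 0.006], [0.003, 0.0, 0.006], [0.003, 0.0, 0.007], [0.003, -0.001, 0.006], [0.003, 0.0, 0.006]], "hand": [0.5, 0.5, 0.5, 0.5, 0.5]}
{"slide": [[-0.088, -0.155, 0.049]], "twist": [[0.002, 0.0, 0.006]], "hand": [0.5]}
```

View pics/rel.png

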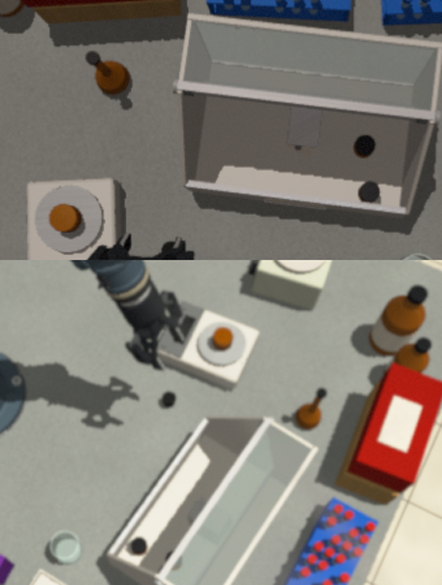

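The bottle stands in the middle of the pan (top crop (65,218), pan centred at (68,219)) and the block still props the flap. Going back for the block.

move_arm(slide=[[-0.08,-0.159,0.045],[-0.082,-0.159,0.045],[-0.083,-0.157,0.047],[-0.084,-0.156,0.047],[-0.086,-0.155,0.047]], twist=[[0.003,0.0,0.006],[0.003,0.0,0.006],[0.003,0.0,0.007],[0.003,-0.001,0.006],[0.003,0.0,0.006]], hand=[0.7,0.7,0.7,0.7,0.7])

```text
t: 19.6
tcp_pos: [0.503, 0.0235, 0.2816]
orientation: [0.045, 0.97, -0.011, 0.238]
contact_force: [0.7, 0.9, -0.7]
opening: 0.85
grasp_force: 0.0
```

move_arm(slide=[[-0.088,-0.155,0.049],[0,0,0],[0,0,0],[0,0,0]], twist=[[0.002,0.0,0.006],[0,0,0],[0,0,0],[0,0,0]], hand=[0.7,0.7,0.7,0.7])

```text
t: 20.0
tcp_pos: [0.5192, -0.0076, 0.2809]
orientation: [0.05, 0.97, -0.012, 0.237]
contact_force: [-1.0, -0.1, 0.3]
opening: 0.852
grasp_force: 0.0
```

```bash
python3 -c "
from plan import *
show();inbin()
a=lambda d:B(.003-.4618*d,.001,.083+.887*d)
plan([(a(.16),BIN[2],.48,.7,.04),(a(.03),BIN[2],.48,.7,.035),(a(0),BIN[2],.48,.7,.016)])
"
```

```text
t 20.0 grasp [ 0.5206 -0.0078  0.2782] th 0.4800112716603884 psi -0.10182419259553341 j [ 0.014  -0.1007 -0.4387  0.7554 -0.0524  0.1034] F [-0.9621 -0.0698  0.3012] op 0.8517120669874191 g 0.0
grasp in bin -0.10600649894389029 0.0007330749958531276 0.27824874215328815
{"slide": [[-0.016, 0.001, 0.159], [-0.017, 0.0, 0.159], [0.0, 0.0, 0.162], [0.0, 0.0, 0.163], [0.0, 0.0, 0.162]], "twist": [[0.0, 0.0, 0.0], [0.001, 0.0, 0.0], [0.0, 0.0, 0.0], [0.0, 0.0, 0.0], [0.0, 0.0, 0.0]], "hand": [0.7, 0.7, 0.7, 0.7, 0.7]}
{"slide": [[0.0, 0.0, 0.163], [0.0, 0.0, 0.075], [0.0, 0.0, 0.075]], "twist": [[0.0, 0.0, 0.0], [0.0, 0.0, 0.0], [0.0, 0.0, 0.0]], "hand": [0.7, 0.7, 0.7]}
```

move_arm(slide=[[-0.016,0.001,0.159],[-0.017,0.0,0.159],[0,0,0.162],[0,0,0.163],[0,0,0.162]], twist=[[0,0,0],[0,0,0],[0,0,0],[0,0,0],[0,0,0]], hand=[0.7,0.7,0.7,0.7,0.7])

```text
t: 20.5
tcp_pos: [0.5998, -0.0146, 0.1408]
orientation: [0.049, 0.97, -0.011, 0.238]
contact_force: [0.6, 0.1, -0.3]
opening: 0.85
grasp_force: 0.0
```

move_arm(slide=[[0,0,0.163],[0,0,0.075],[0,0,0.075],[0,0,0],[0,0,0]], twist=[[0,0,0],[0,0,0],[0,0,0],[0,0,0],[0,0,0]], hand=[0.7,0.7,0.7,0.7,0.7])

```text
t: 21.0
tcp_pos: [0.628, -0.018, 0.0862]
orientation: [0.049, 0.97, -0.012, 0.238]
contact_force: [0.9, -0.1, -0.1]
opening: 0.854
grasp_force: 0.0
```

move_arm(slide=[[0,0,0],[0,0,0],[0,0,0],[0,0,0],[0,0,0]], twist=[[0,0,0],[0,0,0],[0,0,0],[0,0,0],[0,0,0]], hand=[-1,-1,-1,-1,-1], grip_force=90)

```text
t: 21.5
tcp_pos: [0.6288, -0.0188, 0.0875]
orientation: [0.05, 0.97, -0.011, 0.239]
contact_force: [-3.1, 3.6, 8.1]
opening: 0.575
grasp_force: 92.4
```

```bash
python3 -c "
from plan import *
show();inbin()
c=plan([(B(.003,.001,.094),BIN[2],.48,-1,.02),(B(-.058,.0,.098),BIN[2],.48,-1,.03)])
c=plan([(B(-.064,.0,.200),BIN[2],.48,-1,.036),(B(-.21,0,.21),BIN[2],.48,-1,.04)],cur=c)
"
```

```text
t 21.5 grasp [ 0.6302 -0.019   0.0848] th 0.4829639462016434 psi -0.102194914431915 j [-0.0119  0.274  -0.5841  0.2312 -0.04    0.081 ] F [-3.1163  3.5885  8.1273] op 0.5754353354986433 g 92.35853433609009
grasp in bin 0.004155769533349016 0.0007442420624510996 0.08482889242329347
{"slide": [[-0.016, 0.001, -0.043], [0.087, -0.001, -0.053], [0.087, -0.002, -0.053], [0.087, -0.001, -0.053]], "twist": [[0.001, 0.002, -0.001], [0.0, 0.0, 0.0], [0.0, 0.0, 0.0], [0.0, 0.0, 0.0]], "hand": [-1, -1, -1, -1]}
{"slide": [[-0.07, 0.0, -0.155], [-0.069, 0.0, -0.156], [-0.07, 0.0, -0.155], [0.156, 0.0, -0.095], [0.156, 0.0, -0.096]], "twist": [[0.0, 0.0, 0.0], [0.0, 0.0, 0.0], [0.0, 0.0, 0.0], [0.0, 0.0, 0.0], [0.0, 0.0, 0.0]], "hand": [-1, -1, -1, -1, -1]}
{"slide": [[0.156, 0.0, -0.095], [0.157, 0.0, -0.096]], "twist": [[0.0, 0.0, 0.0], [0.0, 0.0, 0.0]], "hand": [-1, -1]}
```

move_arm(slide=[[-0.016,0.001,-0.043],[0,0,0],[0.087,-0.001,-0.053],[0.087,-0.002,-0.053],[0.087,-0.001,-0.053]], twist=[[0,0,0],[0,0,0],[0,0,0],[0,0,0],[0,0,0]], hand=[-1,-1,-1,-1,-1])

```text
t: 22.0
tcp_pos: [0.5648, -0.0137, 0.0984]
orientation: [0.05, 0.97, -0.012, 0.237]
contact_force: [-0.3, 0.6, -6.4]
opening: 0.576
grasp_force: 94.7
```

move_arm(slide=[[0,0,0],[-0.07,0.0,-0.155],[-0.069,0.0,-0.156],[-0.07,0.0,-0.155],[0,0,0]], twist=[[0,0,0],[0,0,0],[0,0,0],[0,0,0],[0,0,0]], hand=[-1,-1,-1,-1,-1])

```text
t: 22.5
tcp_pos: [0.5632, -0.0132, 0.2067]
orientation: [0.05, 0.969, -0.012, 0.242]
contact_force: [1.3, 3.0, -6.9]
opening: 0.573
grasp_force: 104.8
```

```bash
python3 -c "
from plan import *
show();inbin()
c=plan([(B(-.22,0,.215),BIN[2],.48,-1,.035)])
print()
c=plan([((.4185,-.358,.20),.135,.48,-1,.036)],cur=c)
"
```

```text
t 22.5 grasp [ 0.5646 -0.0134  0.204 ] th 0.4894722476824883 psi -0.10319986537043525 j [ 0.0003  0.0253 -0.5273  0.5308 -0.0471  0.0922] F [ 1.2606  3.0184 -6.9376] op 0.5726762248685748 g 104.79841232299805
grasp in bin -0.06172144824021976 -0.0003533815000360289 0.20401935225938816
{"slide": [[0.135, 0.0, -0.084], [0.134, 0.0, -0.084], [0.135, 0.001, -0.084], [0.135, 0.0, -0.083], [0.135, 0.0, -0.083]], "twist": [[0.0, 0.001, 0.0], [0.0, 0.002, 0.0], [0.0, 0.001, -0.001], [0.001, 0.001, 0.0], [0.0, 0.001, 0.0]], "hand": [-1, -1, -1, -1, -1]}

{"slide": [[-0.016, -0.163, 0.016], [-0.013, -0.163, 0.015], [-0.01, -0.164, 0.013], [-0.007, -0.164, 0.011], [-0.004, -0.164, 0.01]], "twist": [[-0.007, 0.0, -0.013], [-0.006, 0.0, -0.013], [-0.007, 0.0, -0.012], [-0.007, 0.0, -0.013], [-0.006, 0.0, -0.013]], "hand": [-1, -1, -1, -1, -1]}
{"slide": [[-0.001, -0.164, 0.008], [0.003, -0.165, 0.006], [0.006, -0.164, 0.005], [0.008, -0.164, 0.003], [0.012, -0.164, 0.002]], "twist": [[-0.007, 0.0, -0.013], [-0.007, 0.0, -0.012], [-0.006, 0.0, -0.013], [-0.007, 0.0, -0.013], [-0.007, 0.0, -0.013]], "hand": [-1, -1, -1, -1, -1]}
{"slide": [[0.016, -0.164, 0.0]], "twist": [[-0.006, 0.0, -0.012]], "hand": [-1]}
```

move_arm(slide=[[0.135,0.0,-0.084],[0.134,0.0,-0.084],[0.135,0.001,-0.084],[0.135,0.0,-0.083],[0.135,0.0,-0.083]], twist=[[0,0,0],[0,0,0],[0,0,0],[0,0,0],[0,0,0]], hand=[-1,-1,-1,-1,-1])

```text
t: 23.0
tcp_pos: [0.4013, 0.0033, 0.2113]
orientation: [0.05, 0.97, -0.012, 0.237]
contact_force: [0.9, -0.3, -5.3]
opening: 0.572
grasp_force: 108.6
```

move_arm(slide=[[-0.016,-0.163,0.016],[-0.013,-0.163,0.015],[-0.01,-0.164,0.013],[-0.007,-0.164,0.011],[-0.004,-0.164,0.01]], twist=[[-0.007,0.0,-0.013],[-0.006,0.0,-0.013],[-0.007,0.0,-0.012],[-0.007,0.0,-0.013],[-0.006,0.0,-0.013]], hand=[-1,-1,-1,-1,-1])

```text
t: 23.5
tcp_pos: [0.4075, -0.1623, 0.2047]
orientation: [-0.003, 0.971, 0.001, 0.238]
contact_force: [1.2, 0.7, -6.3]
opening: 0.571
grasp_force: 108.9
```

move_arm(slide=[[-0.001,-0.164,0.008],[0.003,-0.165,0.006],[0.006,-0.164,0.005],[0.008,-0.164,0.003],[0.012,-0.164,0.002]], twist=[[-0.007,0.0,-0.013],[-0.007,0.0,-0.012],[-0.006,0.0,-0.013],[-0.007,0.0,-0.013],[-0.007,0.0,-0.013]], hand=[-1,-1,-1,-1,-1])

```text
t: 24.0
tcp_pos: [0.4127, -0.3267, 0.1971]
orientation: [-0.055, 0.97, 0.014, 0.237]
contact_force: [1.1, -0.0, -6.4]
opening: 0.576
grasp_force: 108.9
```

move_arm(slide=[[0.016,-0.164,0.0],[0,0,0],[0,0,0],[0,0,0]], twist=[[-0.006,0.0,-0.012],[0,0,0],[0,0,0],[0,0,0]], hand=[-1,-1,-1,-1])

```text
t: 24.4
tcp_pos: [0.4138, -0.3571, 0.1961]
orientation: [-0.065, 0.969, 0.017, 0.237]
contact_force: [-0.3, 0.4, -6.5]
opening: 0.571
grasp_force: 108.8
```

```bash
python3 -c "
from plan import *
show()
c=plan([((.422,-.358,.10),.135,.481,-1,.035),((.422,-.358,.086),.135,.481,-1,.03)])
"
```

```text
t 24.4 grasp [ 0.4152 -0.3569  0.1935] th 0.47995666348375593 psi 0.1337250041531161 j [-0.9237  0.1431 -0.3859  0.7937  0.4152 -1.0043] F [-0.2898  0.3772 -6.5343] op 0.5705161494884017 g 108.78456830978394
{"slide": [[0.062, -0.004, 0.143], [0.062, -0.003, 0.144], [0.063, -0.004, 0.143], [0.032, 0.0, 0.062]], "twist": [[0.0, 0.0, -0.001], [0.001, 0.0, 0.0], [0.0, -0.001, -0.001], [0.0, 0.0, 0.0]], "hand": [-1, -1, -1, -1]}
```

move_arm(slide=[[0.055,-0.004,0.143],[0.055,-0.003,0.144],[0.055,-0.004,0.143],[0.02,0.0,0.04],[0,0,0]], twist=[[0,0,0],[0,0,0],[0,0,0],[0,0,0],[0,0,0]], hand=[-1,-1,-1,-1,-1])

```text
t: 24.9
tcp_pos: [0.4247, -0.3571, 0.0959]
orientation: [-0.065, 0.969, 0.018, 0.237]
contact_force: [0.3, -0.4, -5.0]
opening: 0.569
grasp_force: 108.3
```

move_arm(slide=[[0,0,0],[0,0,0]], twist=[[0,0,0],[0,0,0]], hand=[-1,-1])

```text
t: 25.1
tcp_pos: [0.426, -0.3594, 0.0987]
orientation: [-0.065, 0.969, 0.015, 0.239]
contact_force: [0.0, -0.9, -6.1]
opening: 0.574
grasp_force: 108.3
```

```bash
python3 -c "
from plan import *
show()
"
```

```text
t 25.1 grasp [ 0.4273 -0.3592  0.0961] th 0.48285664810256546 psi 0.1340877099237009 j [-0.9066  0.2574 -0.5316  0.5215  0.4114 -0.9865] F [ 0.0045 -0.9413 -6.1443] op 0.5736075261626745 g 108.34106683731079
```

move_arm(slide=[[0.018,0,0.035],[0,0,0],[0,0,0]], twist=[[0,0,0],[0,0,0],[0,0,0]], hand=[-1,-1,-1])

```text
t: 25.4
tcp_pos: [0.4252, -0.3586, 0.089]
orientation: [-0.065, 0.969, 0.016, 0.238]
contact_force: [-0.3, -1.1, -5.9]
opening: 0.57
grasp_force: 108.7
```

move_arm(slide=[[0.007,0,0.013],[0,0,0],[0,0,0]], twist=[[0,0,0],[0,0,0],[0,0,0]], hand=[-1,-1,-1])

```text
t: 25.7
tcp_pos: [0.4252, -0.3586, 0.086]
orientation: [-0.065, 0.969, 0.017, 0.238]
contact_force: [1.0, -0.3, -6.6]
opening: 0.573
grasp_force: 108.7
```

move_arm(slide=[[0.004,0,0.008],[0,0,0],[0,0,0]], twist=[[0,0,0],[0,0,0],[0,0,0]], hand=[-1,-1,-1])

```text
t: 26.0
tcp_pos: [0.4253, -0.3586, 0.0843]
orientation: [-0.065, 0.969, 0.016, 0.238]
contact_force: [-0.5, 0.4, -6.3]
opening: 0.57
grasp_force: 108.7
```

move_arm(slide=[[0.004,0,0.007],[0,0,0],[0,0,0]], twist=[[0,0,0],[0,0,0],[0,0,0]], hand=[-1,-1,-1])

```text
t: 26.3
tcp_pos: [0.4252, -0.3586, 0.0827]
orientation: [-0.065, 0.969, 0.016, 0.238]
contact_force: [0.2, -0.0, -6.3]
opening: 0.572
grasp_force: 108.7
```

move_arm(slide=[[0.004,0,0.007],[0,0,0],[0,0,0]], twist=[[0,0,0],[0,0,0],[0,0,0]], hand=[-1,-1,-1])

```text
t: 26.6
tcp_pos: [0.4253, -0.3587, 0.0812]
orientation: [-0.065, 0.969, 0.016, 0.238]
contact_force: [0.7, -0.4, -4.9]
opening: 0.572
grasp_force: 109.2
```

move_arm(slide=[[0.004,0,0.007],[0,0,0],[0,0,0]], twist=[[0,0,0],[0,0,0],[0,0,0]], hand=[-1,-1,-1])

```text
t: 26.9
tcp_pos: [0.4256, -0.3587, 0.0811]
orientation: [-0.065, 0.969, 0.016, 0.239]
contact_force: [-6.1, 4.4, 13.4]
opening: 0.571
grasp_force: 111.2
```

Contact. Releasing and backing off.

move_arm(slide=[[-0.002,0,-0.004],[0,0,0],[0,0,0],[0,0,0],[0,0,0]], twist=[[0,0,0],[0,0,0],[0,0,0],[0,0,0],[0,0,0]], hand=[-1,0.6,0.6,0.6,0.6])

```text
t: 27.4
tcp_pos: [0.4252, -0.3587, 0.0804]
orientation: [-0.065, 0.969, 0.016, 0.238]
contact_force: [0.2, 0.3, -0.2]
opening: 0.803
grasp_force: 0.0
```

move_arm(slide=[[0,0,-0.08],[0,0,-0.15],[0,0,-0.18],[0,0,-0.18],[0,0,-0.18]], twist=[[0,0,0],[0,0,0],[0,0,0],[0,0,0],[0,0,0]], hand=[0.6,0.6,0.6,0.6,0.6])

```text
t: 27.9
tcp_pos: [0.3538, -0.3681, 0.2182]
orientation: [-0.065, 0.969, 0.016, 0.238]
contact_force: [-0.4, 0.1, -0.8]
opening: 0.8
grasp_force: 0.0
```

move_arm(slide=[[0,0,-0.15],[0,0,0],[0,0,0],[0,0,0],[0,0,0]], twist=[[0,0,0],[0,0,0],[0,0,0],[0,0,0],[0,0,0]], hand=[0.6,0.6,0.6,0.6,0.6])

```text
t: 28.4
tcp_pos: [0.3408, -0.3695, 0.2423]
orientation: [-0.065, 0.969, 0.017, 0.237]
contact_force: [0.6, 0.6, 0.4]
opening: 0.799
grasp_force: 0.0
```

```bash
python3 -c "
from plan import *
show()
a,b=optics.grab_frame('top'),optics.grab_frame('scene')
cv2.imwrite('pics/fin.png',cv2.resize(np.hstack([a[90:390,120:550],b[100:400,180:470]]),(800,334),interpolation=2))
obs=[]
for n in('top','scene'):
  for x in optics.silhouettes(n,'block_center')[:3]:
    c=np.argwhere(x['pixels']).mean(0)[::-1]; print(n,x['p'],c)
    if np.hypot(*(c-proj(n,[[.425,-.358,.06]])[0]))<12: obs.append((n,x['pixels']))
for o in obs: print(o[0],boxfit([o],[.425,-.358,.13],.004,(.076,.05,.095)))
"
```

```text
t 28.4 grasp [ 0.3421 -0.3694  0.2396] th 0.48059810210289866 psi 0.13448153813914496 j [-1.0738  0.075  -0.3337  0.9819  0.448  -1.1664] F [0.5886 0.5671 0.4113] op 0.799056346697749 g 0.0
top 0.95 [481.5214 358.8688]
top 0.86 [503.1635 284.9897]
scene 0.97 [194.9394 313.2374]
scene 0.57 [230.4756 356.1762]
top (array([ 0.4231, -0.3576,  0.1016]), np.float64(0.09182209469153513))
scene (array([ 0.4244, -0.3586,  0.1316]), np.float64(0.10167310167310162))
```

View pics/fin.png

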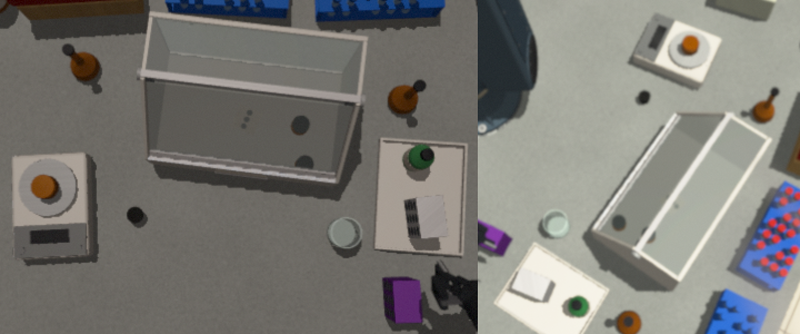

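The final view shows everything in place: the flap is shut, the bottle stands on the pan (44,187), the block is upright on the tray (427,217), and the jars, reagent bottle, flasks, beaker and stopper look unmoved. Handing in.

```bash
python3 -c "
from rig import env
print(env.close_job())"
```

```text
the job is handed in; nothing more can be done
None
```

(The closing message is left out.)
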